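# Take the glue-up weight off its safety hook and set it in the gluing jig

## Task

Grip the blue glue-up weight by its block and slide it along the hook so that its steel loop presses the red sprung keeper open; then lift the loop over the keeper and off the hook, touching the hook and its stand with nothing but the weight. Lower the weight inside the fence of the gluing jig (do not drop it), let it go standing upright on the patch, and leave the other things on the bench where they are.

Things in the scene. Friction and masses are not known exactly. Their poses are not given: they have to be found in the camera images.
- weight: Loose glue-up weight, 0.36 to 0.58 kg: blue block with cork sole, 64 (its x) x 36 (its y) x 50 mm high; above it a steel loop on a 12 mm thick stem. Origin: centre of the sole's underside, z up. It starts hanging at rest, loop bar in the hook's seat, axes about along hook_stand's, sole 61 mm over the bench.
- loop_bar (a point): Middle of the loop's top bar (7 mm round, along the weight's x), 143 mm above the sole. The loop lies in the weight's x-z plane, 33 mm wide outside; inside it is 19 mm wide and 68 mm high, so it must not rise over 60 mm above its hanging height while round the hook arm, or its lower bar meets the arm.
- weight_grip (a point): Good place to grip the block across its 36 mm width (y): 32 mm above the sole, 14 mm from the middle towards its -x end (robot's side). Hook and loop stand straight above, so a gripper pointing straight down hits them: lean it 40 to 45 degrees, its body towards -x of the stand. Grip firmly (40 N or more).
- hook_stand: Fixed grey stand, 285 mm high, steel hook under its arm. Origin: on the bench below the hook's seat; z up; the mouth opens to +y; base plate (10 mm thick) and post lie at x = 24 to 96 mm, behind the hook. Hook and keeper lie within 8 mm of the plane x = 0. The 10 mm shank rises at y = -24 mm to the grey arm (underside z = 259 mm).
- hook_seat (a point): Top of the hook arm (10 mm round bar along y) at its seat, hook_stand (0, 0, 200 mm): a shallow valley, where the loop bar's centre rests at z = 204 mm. Towards +y the arm rises 3.4 mm by y = 16 mm, then is level.
- hook_end (a point): Top of the level outer part of the hook arm at its end, hook_stand (0, 48, 203.4 mm). Over this part the loop bar's centre rides at z = 207 mm or more.
- nose_end (a point): Lower outer edge of the fixed nose, hook_stand (0, 42, 222 mm). The nose is a 10 x 10 mm bar above the hook arm from the shank to here; beneath it the loop bar's centre can be at most 218 mm high, so the loop cannot be lifted until it is out past this edge.
- keeper (a joint): Angle (rad) of the red sprung keeper: 0 = shut, upright; to 0.9 = swung out to the stand's +y. An 8 mm thick flap hinged at hook_stand y = 50, z = 197 mm. Shut, its inner face is at y = 46 mm, 4 mm from the nose: too little for the loop bar. The bar at z = 212 mm needs about 1.2 N to start it, 2 N at 0.6 rad. It springs shut by itself.
- keeper_tip (a point): Rounded top of the keeper; shut, at hook_stand (0, 50, 237 mm). With the loop bar's centre pushed out to y = 52 to 54 mm at z = 212 mm there is room to lift it between nose and keeper; once its centre is over z = 241 mm it can pass outwards over the keeper, and beyond y = 65 mm it is off the hook.
- jig: Fixed plywood gluing jig, 150 (its x) x 110 (its y) x 12 mm, with a pale patch 86 x 58 mm in the middle inside a dark fence; fence strips 16 mm wide, inner sides 86 (x) x 58 (y) mm, top 21 mm above the bench, 6 mm above the patch. Origin: centre of its underside, z up. The weight's length belongs along the jig's x, either way round.
- jig_patch (a point): Centre of the patch's top face, 15 mm above the bench, axes as the jig's; the weight's sole rests at this height.
- tumbler: Bystander: clear plastic tumbler, 81 mm wide, 101 mm high; origin centre of its underside.
- wax_tin: Bystander: round dark blue tin, 69 mm wide, 32 mm high; origin centre of its underside.
- bench_brush: Bystander: bench brush with dark bristles, 46 x 113 x 59 mm; origin centre of its underside.
- marking_gauge: Bystander: wooden marking gauge, 58 x 190 x 68 mm; origin centre of its underside.
Things that resemble listed ones, but are neither listed nor needed, are in the scene too. Leave any white look-alike of the weight alone. There is more than one size of the jig; the job needs the larger.

How it is judged:
By the outcome, as a careful person would: the job done as asked, in the order asked, and still so for the second after the job is handed in, with the robot touching nothing.
It also fails if it takes over 45 s, if anything falls off the work surface, if the arm or the gripper's body presses on something with over 40 N, if the wrist force passes 120 N, or if a joint passes its speed limit or range.

## Robot

A 6-joint arm with a two-finger parallel gripper is mounted at the origin on a cart in front of the work surface, level with it; the furniture and walls round the work are solid. World frame = base frame: x ahead of the robot, y to its left, z up, the work surface at z = 0. Lengths are in m, angles in rad, forces in N, time in s.
With the tool pointing down it reaches from about 0.225 to 0.875 m from the base axis. Payload 3.4 kg.
Tool frame: the origin (TCP) lies at the very end of the fingers, on their centre line; the grasp point (between the pads) lies 19 mm behind it (manip.hold_point_z is the distance from the TCP to the grasp point, in m); z points along the fingers, x is the direction in which the jaws open and shut, and the axes are right-handed (so a half turn about z gives the same grasp; the last joint's range is limited). The gripper opens to 85 mm and grips with 20 to 120 N. Pads are 22 mm wide; open, the fingers measure 114 mm over their backs; the gripper's body (76 mm by 85 mm) begins 54 mm behind the grasp point. The pads swing forward as they close: fully open they stand 13 mm farther back than shut.
Start: joints at [-1.225, 0.276, 1.505, -0, 1.361, -0.121], TCP at [0.259, -0.514, 0.231] pointing down, gripper open.
Joint ranges: [-2.89, 2.89], [-0.75, 2.08], [0.22, 2.7], [-1.18, 4.32], [0.11, 2.71], [-2.7, 2.7]. Speed limits (rad/s): [2.57, 2.57, 3.14, 3.14, 3.14, 3.14].

## Interface

Orientations are given as a unit quaternion [w, x, y, z].
In Python, from rig import telemetry, cams, manip, finder gives the robot as it stands. The module is installed in compiled form; this text tells all that it offers.
- The arm moves only by the tool carry_out, never from a script. Its argument "rows" is a list that holds one entry, the list of rows, each a list of 5 numbers: the gripper's target within -1 to 1 (fully open at 1, half-way at 0, shut at -1), then the shift along the world's x, y, z in cm, then the turn about the world's z in rad. A call has 1 to 12 rows; each row shifts and turns the commanded pose from where the row before left it; what a row does not reach is not made up. A row lasts 1/10 s, in which the tool goes at most 50 mm and 8.59 degrees, less where a joint would pass 70% of its speed; a pose out of reach is approached as far as the arm can. A call with a gripper value outside its range is refused whole. The fingers move at their own pace and stop on an object; "force" is the grip in N (left out, the last holds). Time passes only in rows, so rows that do not move let the fingers close. It gives the time, the measured TCP pose, the force and the opening at its end, in the units of the state.
- telemetry.get_state(): the state, without advancing time (a new reading comes with each control period).
- cams.get_image(name): name is "scene" or "top" or "wrist"; returns a dict with "image" (384x512x3 uint8, red, green, blue), "camera_matrix" (3x3 intrinsics, pixels), "eye" and "attitude" of the camera in the world. Camera axes: x right, y down, z forward; pixel columns grow to the right and rows downward; lengths in m; the calibration is good to about 2 mm. The wrist camera is an equidistant fisheye: a pixel r from the principal point sees the ray r / f radians off the axis. A picture is of the moment at which its call begins. There is no depth.
- manip.sign_off(): hands the job in, once; it reports no verdict.
Trained networks look in a picture, given as the dict that the camera call returned (one of the last four; its "shot" number tells which), for a name from the list of things; names that differ only in an ending like _2 or _b are one class to them, and where a whole thing is asked for, a point or a joint stands for the part that bears it (a point fixed in the world has none). Each returns a list of dicts, best first, with "confidence" (0 to 1); they miss things now and then, are a little off and sometimes report something else, mostly with a low value. They report only what shows in the picture. A call takes as long as a camera call. They do not tell look-alikes from the thing itself.
- finder.boxes_of(picture, thing): "xy" ([column, row] in pixels, amid what is visible of it).
The state is a dict: "clock": time; "qpos": joint angles; "qd": joint speeds; "effort": joint torques, N m; "position": TCP position; "ee_rot": TCP orientation; "contact_force": force on the tool from outside, world axes, zero at the start; "moment": the same for the moment, N m; "width": finger opening in m.
Only numpy, scipy, OpenCV 4.12 (cv2) and the standard library are available. Lean on these libraries where they do the work, as an engineer would, in place of code of your own. Each camera call takes 0.05 s, during which the arm holds its last target.

## Working session

There is one attempt and no reset: what is moved stays moved. The work goes in short steps, Python scripts to look and compute and a tool call to move; the robot and the scene stay as the last step left them, time stands still between calls to the robot, and variables do not carry over. Pictures are saved under pics/ and viewed, and the job is handed in when it is done.

Besides the shell and the picture viewer there is one more tool, called as name([rows], argument=value, ...), one row to a line, values as JSON. carry_out: Moves the arm, as the interface text tells. Its arguments: {"type":"object","properties":{"rows":{"type":"array","items":{"type":"array","items":{"type":"array","items":{"type":"number"}}}},"force":{"type":"number"}},"required":["rows"]}

```bash
mkdir -p pics; ls
cat > h.py <<'E'
import numpy as np, cv2
from rig import telemetry, cams, manip, finder
def save(p,n,crop=None,s=1):
    im=p["image"][:,:,::-1]
    if crop: im=im[crop[1]:crop[3],crop[0]:crop[2]]
    im=cv2.resize(im,None,fx=s,fy=s,interpolation=cv2.INTER_CUBIC); cv2.imwrite("pics/"+n,im)
E
python3 - <<'E'
from h import *
s=telemetry.get_state(); print(s)
for n in("scene","top","wrist"):
    p=cams.get_image(n); save(p,n+"0.png",s=1.5)
    print(n,p["camera_matrix"],p["eye"],p["attitude"],[k for k in p if k!="image"])
    for t in("weight","hook_stand","jig","tumbler","wax_tin","bench_brush","marking_gauge","loop_bar","hook_seat","hook_end","keeper_tip","nose_end","jig_patch","weight_grip"):
        try: print(t,[(np.round(d["xy"]).astype(int).tolist(),round(d["confidence"],2)) for d in finder.boxes_of(p,t)])
        except Exception as e: print(t,e)
E
```

```text
pics
{'clock': 0.0, 'qpos': array([-1.22502082e+00,  2.76621110e-01,  1.50613852e+00,  1.34616447e-05,
        1.36068724e+00, -1.20978564e-01]), 'qd': array([ 0.00068894,  0.00140217,  0.00150559, -0.00056135,  0.00041839,
       -0.00049524]), 'effort': array([ 1.84087483e-03, -4.16760349e+01, -2.45799154e+01, -2.12663730e-05,
        1.04803100e-02, -8.64052083e-06]), 'position': array([ 0.25857588, -0.51299258,  0.23042266]), 'ee_rot': array([-5.83047367e-04,  8.51465258e-01, -5.24410197e-01, -7.20857886e-04]), 'contact_force': array([0.12448224, 0.21746718, 0.62338886]), 'moment': array([-0.03027935, -0.03834938, -0.01303448]), 'width': 0.08529248361630531}
scene [[439.12286736   0.         257.43679066]
 [  0.         439.12286736 195.70776435]
 [  0.           0.           1.        ]] [-0.19828669 -1.25858727  1.0228524 ] [-0.4646115   0.84765688 -0.22412909  0.12401658] ['camera_matrix', 'eye', 'attitude', 'shot']
weight [([229, 235], 0.76), ([242, 184], 0.66), ([233, 174], 0.48)]
hook_stand [([249, 196], 0.44)]
jig [([211, 205], 0.76), ([288, 239], 0.51)]
tumbler [([322, 26
[... 1162 characters left out ...]
ok_end [([200, 169], 0.72)]
keeper_tip []
nose_end [([203, 172], 0.71)]
jig_patch [([204, 229], 0.95), ([200, 168], 0.75), ([292, 196], 0.6)]
weight_grip [([206, 187], 0.68), ([161, 173], 0.6), ([261, 236], 0.56)]
wrist [[297.31863964   0.         255.5332991 ]
 [  0.         297.31863964 191.38452879]
 [  0.           0.           1.        ]] [ 0.32559576 -0.48068229  0.37337425] [ 0.12496049  0.84253817 -0.51823118 -0.07714107] ['camera_matrix', 'eye', 'attitude', 'shot']
weight [([20, 5], 0.82)]
hook_stand []
jig []
tumbler []
wax_tin []
bench_brush []
marking_gauge []
loop_bar [([17, 10], 0.66)]
hook_seat []
hook_end []
keeper_tip []
nose_end []
jig_patch []
weight_grip [([16, 8], 0.8)]
```

View pics/scene0.png

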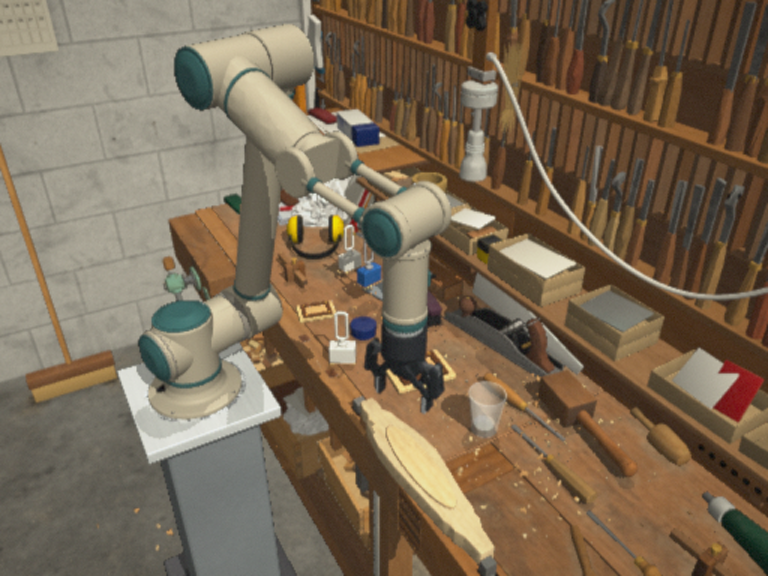

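View pics/top0.png

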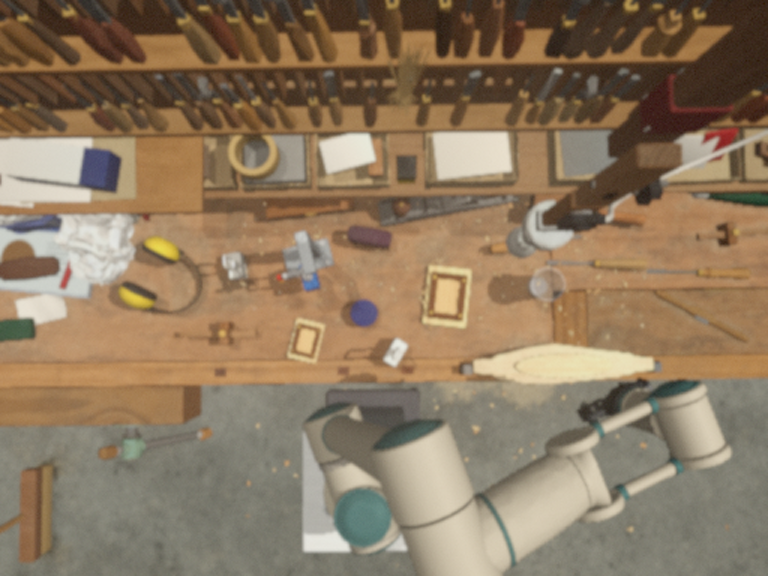

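View pics/wrist0.png

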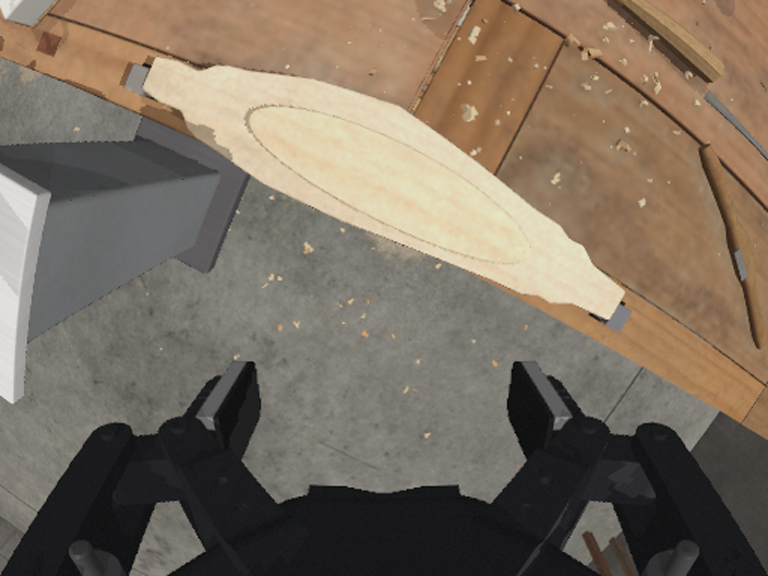

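carry_out([
  [[1, 1.7, -4.7, 0, 0], [1, 1.7, -4.7, 0, 0], [1, 1.7, -4.7, 0, 0], [1, 1.7, -4.7, 0, 0], [1, 1.7, -4.7, 0, 0], [1, 1.7, -4.7, 0, 0], [1, 1.7, -4.7, 0, 0], [1, 1.7, -4.7, 0, 0]],
])

```text
clock: 3.05
position: [0.3844, -0.8644, 0.2219]
ee_rot: [0.006, 0.851, -0.524, 0.008]
contact_force: [27.0, -67.2, 23.4]
width: 0.0849
```

Run:
```python
from h import *
from scipy.spatial.transform import Rotation as R
s=telemetry.get_state(); q=s["ee_rot"]
print(s["clock"],s["qpos"],s["position"],np.linalg.norm(s["position"][:2]),R.from_quat(q[[1,2,3,0]]).as_matrix()[:,2])
```

```text
3.05 [-1.22644470e+00  9.77398279e-01  2.19903443e-01  1.73341986e-03
  1.92443048e+00 -1.21896624e-01] [ 0.38436115 -0.86438401  0.2219003 ] 0.9459879590026153 [ 0.0082347  -0.01814386 -0.99980148]
```

carry_out([
  [[1, -1.7, 4.7, 0, 0], [1, -1.7, 4.7, 0, 0], [1, 0, 0, 0, 0]],
])

```text
clock: 3.35
position: [0.356, -0.7844, 0.215]
ee_rot: [-0.004, 0.852, -0.524, -0.003]
contact_force: [-0.9, -0.3, 0.1]
width: 0.0855
```

```bash
cat >> h.py <<'E'
from scipy.spatial.transform import Rotation as R
def st():
    s=telemetry.get_state(); q=s["ee_rot"]; m=R.from_quat(q[[1,2,3,0]]).as_matrix()
    print("t",s["clock"],"q",s["qpos"].round(4),"p",s["position"].round(4),"r",np.linalg.norm(s["position"][:2]).round(4),"z",m[:,2].round(4),"x",m[:,0].round(3),"F",s["contact_force"].round(1),"w",s["width"].round(4))
    return s
E
python3 -c "
from h import *
st()"
```

```text
Traceback (most recent call last):
  File "h.py", line 10, in st
    print("t",s["clock"],"q",s["qpos"].round(4),"p",s["position"].round(4),"r",np.linalg.norm(s["position"][:2]).round(4),"z",m[:,2].round(4),"x",m[:,0].round(3),"F",s["contact_force"].round(1),"w",s["width"].round(4))
                                                                                                                                                                                                      ^^^^^^^^^^^^^^^^
AttributeError: 'float' object has no attribute 'round'
```

```bash
sed -i 's/s\["width"\].round(4)/round(s["width"],4)/' h.py
python3 -c "
from h import *
st()"
```

```text
t 3.35 q [-1.2261e+00  7.6680e-01  6.8680e-01  1.6000e-03  1.6979e+00 -1.2240e-01] p [ 0.356  -0.7844  0.215 ] r 0.8614 z [-0.0019  0.0099 -0.9999] x [ 0.45  -0.893 -0.01 ] F [-0.9 -0.3  0.1] w 0.0855
```

carry_out([
  [[1, 0.1, -0.4, 0.1, 0.145], [1, 0.1, -0.4, 0.1, 0.145], [1, 0.1, -0.4, 0.1, 0.145], [1, 0.1, -0.4, 0.1, 0.145], [1, 0.1, -0.4, 0.1, 0.145], [1, 0.1, -0.4, 0.1, 0.145], [1, 0.1, -0.4, 0.1, 0.145], [1, 0.1, -0.4, 0.1, 0.145], [1, 0.1, -0.4, 0.1, 0.145], [1, 0.1, -0.4, 0.1, 0.145], [1, 0.2, -0.5, 0, 0], [1, 0.2, -0.5, 0, 0]],
])

```text
clock: 4.55
position: [0.3733, -0.8452, 0.2364]
ee_rot: [-0.0, 0.985, 0.172, 0.009]
contact_force: [0.4, -0.1, 0.9]
width: 0.0853
```

```bash
python3 -c "
from h import *
st()"
```

```text
t 4.55 q [-1.2371  0.9255  0.3009  0.0189  1.9125 -1.5769] p [ 0.3733 -0.8452  0.2364] r 0.9239 z [ 0.0177  0.0033 -0.9998] x [0.941 0.339 0.018] F [ 0.4 -0.1  0.9] w 0.0853
```

carry_out([
  [[1, 0.3, -0.9, 0, 0], [1, 0.3, -0.9, 0, 0], [1, 0.3, -0.9, 0, 0], [1, 0.3, -0.9, 0, 0], [1, 0.3, -0.9, 0, 0], [1, 0.3, -0.9, 0, 0]],
])

```text
clock: 5.15
position: [0.3796, -0.8721, 0.2216]
ee_rot: [0.014, 0.985, 0.172, 0.013]
contact_force: [0.0, -1.3, -0.0]
width: 0.0855
```

```bash
python3 -c "
from h import *
st()"
```

```text
t 5.15 q [-1.2411  0.9777  0.2204  0.0215  1.9113 -1.5793] p [ 0.3796 -0.8721  0.2216] r 0.9512 z [ 0.0296 -0.0239 -0.9993] x [0.941 0.339 0.02 ] F [ 0.  -1.3 -0. ] w 0.0855
```

carry_out([
  [[1, 0.7, -1.9, 0, 0], [1, 0.7, -1.9, 0, 0], [1, 0.7, -1.9, 0, 0], [1, 0.7, -1.9, 0, 0], [1, 0.7, -1.9, 0, 0], [1, 0.7, -1.9, 0, 0]],
])

```text
clock: 5.75
position: [0.3919, -0.9157, 0.1848]
ee_rot: [0.051, 0.984, 0.171, 0.021]
contact_force: [-0.1, 0.1, -1.0]
width: 0.0852
```

```bash
python3 -c "
from h import *
st()"
```

```text
t 5.75 q [-1.246   1.0182  0.2213  0.0275  1.7946 -1.5835] p [ 0.3919 -0.9157  0.1848] r 0.996 z [ 0.0596 -0.0929 -0.9939] x [0.94  0.339 0.025] F [-0.1  0.1 -1. ] w 0.0852
```

carry_out([
  [[1, 1.3, -4.2, 2.0, 0], [1, 1.3, -4.2, 2.0, 0], [1, 1.3, -4.2, 2.0, 0], [1, 1.3, -4.2, 2.0, 0], [1, 1.3, -4.2, 2.0, 0], [1, 1.3, -4.2, 2.0, 0]],
])

```text
clock: 6.35
position: [0.3959, -0.9859, 0.2191]
ee_rot: [0.153, 0.973, 0.168, 0.044]
contact_force: [0.3, 0.3, -0.4]
width: 0.0855
```

```bash
python3 -c "
from h import *
st()"
```

```text
t 6.35 q [-1.2704  0.9994  0.2207  0.0469  1.6058 -1.604 ] p [ 0.3959 -0.9859  0.2191] r 1.0624 z [ 0.1365 -0.2823 -0.9496] x [0.94  0.341 0.034] F [ 0.3  0.3 -0.4] w 0.0855
```

carry_out([
  [[1, 1.2, -3.8, 2.8, 0], [1, 1.2, -3.8, 2.8, 0], [1, 1.2, -3.8, 2.8, 0], [1, 1.2, -3.8, 2.8, 0], [1, 1.2, -3.8, 2.8, 0], [1, 1.2, -3.8, 2.8, 0], [1, 1.2, -3.8, 2.8, 0], [1, 1.2, -3.8, 2.8, 0]],
])

```text
clock: 7.15
position: [0.4021, -1.0518, 0.3167]
ee_rot: [0.284, 0.943, 0.161, 0.07]
contact_force: [0.4, 0.3, -0.5]
width: 0.0858
```

```bash
python3 -c "
from h import *
st()"
```

```text
t 7.15 q [-1.2915  0.9417  0.2215  0.0756  1.3891 -1.6217] p [ 0.4021 -1.0518  0.3167] r 1.126 z [ 0.2243 -0.5127 -0.8288] x [0.938 0.344 0.041] F [ 0.4  0.3 -0.5] w 0.0858
```

carry_out([
  [[1, 1.2, -3.6, 3.2, 0], [1, 1.2, -3.6, 3.2, 0], [1, 1.2, -3.6, 3.2, 0], [1, 1.2, -3.6, 3.2, 0], [1, 0.8, -2.6, 2.4, 0]],
])

```text
clock: 7.65
position: [0.4065, -1.0807, 0.388]
ee_rot: [0.361, 0.916, 0.156, 0.085]
contact_force: [-0.8, 0.0, 0.8]
width: 0.0853
```

```bash
python3 -c "
from h import *
st()"
```

```text
t 7.65 q [-1.2989  0.905   0.2209  0.0921  1.262  -1.6287] p [ 0.4065 -1.0807  0.388 ] r 1.1546 z [ 0.2678 -0.634  -0.7255] x [0.937 0.346 0.043] F [-0.8  0.   0.8] w 0.0853
```

Run:
```python
from h import *
import pickle
P={}
for n in("scene","top"):
    p=cams.get_image(n); P[n]=p
pickle.dump(P,open("P1.pkl","wb"))
save(P["scene"],"sc1.png",(170,130,330,290),5)
save(P["top"],"tp1.png",(140,140,340,270),4)
```

```text
(no output)
```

View pics/sc1.png

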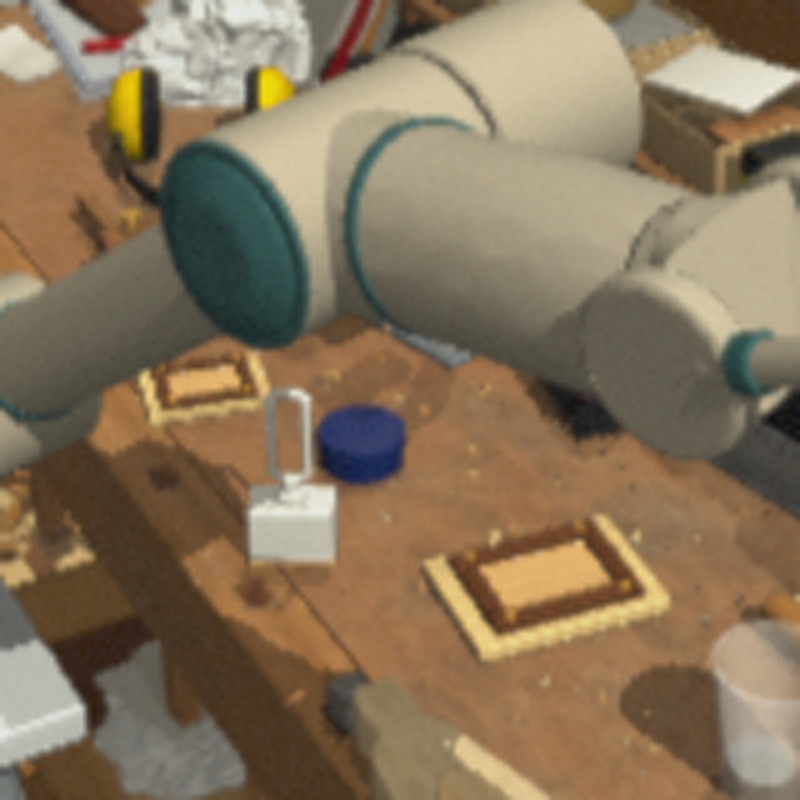

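View pics/tp1.png

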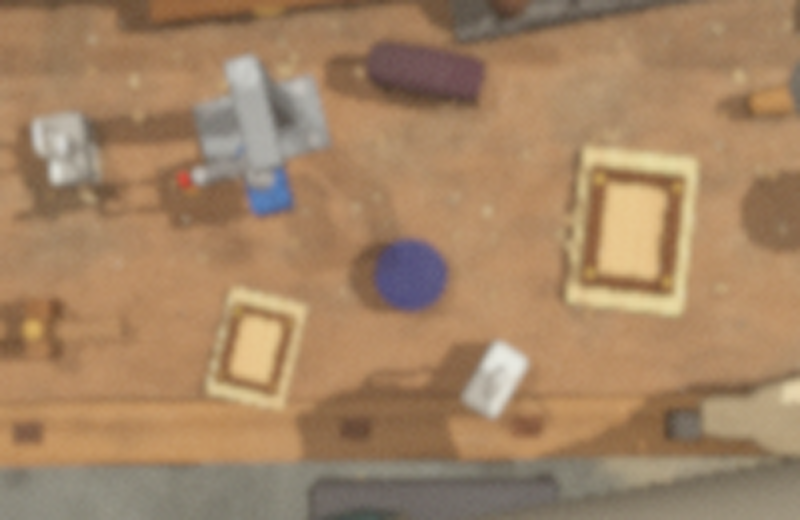

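```bash
cat > ik.py <<'E'
import numpy as np
from scipy.optimize import least_squares
D=np.array([(.2766,1.7828,3.1434,.5745,.2304),(.7668,1.4536,3.1515,.8614,.215),(.9255,1.2264,3.1389,.9239,.2364),(.9777,1.1981,3.1094,.9512,.2216),(1.0182,1.2395,3.0341,.996,.1848),(.9994,1.2201,2.826,1.0624,.2191),(.9417,1.1632,2.5523,1.126,.3167),(.905,1.1259,2.388,1.1546,.388)])
def fk(P,a,b,c): return P[0]*np.sin(a)+P[1]*np.sin(b)+P[2]*np.sin(c)+P[3]*np.cos(b)+P[5], P[4]+P[0]*np.cos(a)+P[1]*np.cos(b)+P[2]*np.cos(c)-P[3]*np.sin(b)
def f(P):
    r,z=fk(P,D[:,0],D[:,1],D[:,2]); return np.r_[r-D[:,3],z-D[:,4], .01*(P-[.4,.4,.3,0,.2,0])]
P=least_squares(f,[.4,.4,.3,0,.2,0]).x
lo=[-.75,.22,.11];hi=[2.08,2.7,2.71]
def ik(r,z,th):  # th lean outwards
    g=lambda q: np.subtract(fk(P,q[0],q[0]+q[1],q.sum()),(r,z)).tolist()+[q.sum()-(np.pi-th)]
    s=least_squares(g,[.3,1.8,.6],bounds=(lo,hi)); return s.x,np.abs(s.fun).max()
if __name__=="__main__":
    print(P,f(P)[:16].round(4))
    for r,z in((.445,.08),(.40,.08),(.40,.15),(.35,.15),(.35,.2),(.3,.25),(.35,.3),(.3,.35),(.5,.03)): print(r,z,ik(r,z,.759))
E
python3 ik.py
```

```text
[0.62937871 0.42183354 0.36658914 0.05853585 0.13734648 0.00300858] [-0.0002  0.0004 -0.0003 -0.0003 -0.      0.0001  0.0001  0.0002 -0.0002
  0.0002  0.0002  0.0002  0.0003  0.0001 -0.0003 -0.0005]
0.445 0.08 (array([-0.13550485,  2.44271322,  0.11      ]), np.float64(0.07972847790024125))
0.4 0.08 (array([-0.22386794,  2.52455352,  0.11      ]), np.float64(0.07317181605424229))
0.4 0.15 (array([-0.22359525,  2.50213499,  0.11      ]), np.float64(0.014872596148349265))
0.35 0.15 (array([-0.30676934,  2.58064344,  0.11      ]), np.float64(0.0036508466757308733))
0.35 0.2 (array([-0.41052549,  2.4663621 ,  0.32675604]), np.float64(7.126799150825036e-13))
0.3 0.25 (array([-0.60465884,  2.37045708,  0.61679441]), np.float64(4.6519066376760065e-11))
0.35 0.3 (array([-0.52415676,  2.23356698,  0.67318244]), np.float64(1.0898963398453532e-09))
0.3 0.35 (array([-0.64935062,  2.1355012 ,  0.89644207]), np.float64(4.177280577000175e-09))
0.5 0.03 (array([-0.00654151,  2.33980154,  0.11      ]), np.float64(0.12224349259003911))
```

```bash
cat >> ik.py <<'E'
def ik2(r,z,th,s=-1):
    g=lambda q: np.subtract(fk(P,q[0],q[0]+q[1],q[0]+q[1]+s*q[2]),(r,z)).tolist()+[q[0]+q[1]+s*q[2]-(np.pi-th)]
    o=least_squares(g,[.1,2.2,.6],bounds=(lo,hi)); return o.x.round(3),np.abs(o.fun).max().round(4)
if __name__=="__main__":
    for r,z in((.445,.08),(.40,.08),(.40,.15),(.35,.12),(.35,.15),(.35,.2),(.445,.2),(.445,.25),(.5,.03),(.5,.2),(.5,.3)): print(r,z,ik2(r,z,.759), ik2(r,z,-.759,1))
E
python3 ik.py
```

```text
[0.62937871 0.42183354 0.36658914 0.05853585 0.13734648 0.00300858] [-0.0002  0.0004 -0.0003 -0.0003 -0.      0.0001  0.0001  0.0002 -0.0002
  0.0002  0.0002  0.0002  0.0003  0.0001 -0.0003 -0.0005]
0.445 0.08 (array([-0.13550485,  2.44271322,  0.11      ]), np.float64(0.07972847790024125))
0.4 0.08 (array([-0.22386794,  2.52455352,  0.11      ]), np.float64(0.07317181605424229))
0.4 0.15 (array([-0.22359525,  2.50213499,  0.11      ]), np.float64(0.014872596148349265))
0.35 0.15 (array([-0.30676934,  2.58064344,  0.11      ]), np.float64(0.0036508466757308733))
0.35 0.2 (array([-0.41052549,  2.4663621 ,  0.32675604]), np.float64(7.126799150825036e-13))
0.3 0.25 (array([-0.60465884,  2.37045708,  0.61679441]), np.float64(4.6519066376760065e-11))
0.35 0.3 (array([-0.52415676,  2.23356698,  0.67318244]), np.float64(1.0898963398453532e-09))
0.3 0.35 (array([-0.64935062,  2.1355012 ,  0.89644207]), np.float64(4.177280577000175e-09))
0.5 0.03 (array([-0.00654151,  2.33980154,  0.11      ]), np.float64(0.12224349259003911))
0.445 0.08 (array([0.145, 2.624, 0.386]), np.float64(0.0)) (array(
[... 441 characters left out ...]
y([0.465, 1.699, 1.738]), np.float64(0.0))
0.35 0.2 (array([-0.186,  2.653,  0.11 ]), np.float64(0.0698)) (array([0.413, 1.64 , 1.847]), np.float64(0.0))
0.445 0.2 (array([-0.051,  2.517,  0.11 ]), np.float64(0.0592)) (array([0.541, 1.41 , 1.95 ]), np.float64(0.0))
0.445 0.25 (array([-0.064,  2.512,  0.11 ]), np.float64(0.1005)) (array([0.505, 1.343, 2.052]), np.float64(0.0))
0.5 0.03 (array([0.381, 2.597, 0.595]), np.float64(0.0)) (array([0.773, 1.416, 1.712]), np.float64(0.0))
0.5 0.2 (array([0.027, 2.437, 0.11 ]), np.float64(0.0575)) (array([0.619, 1.261, 2.021]), np.float64(0.0))
0.5 0.3 (array([-0.008,  2.432,  0.11 ]), np.float64(0.1376)) (array([0.563, 1.115, 2.222]), np.float64(0.0))
```

```bash
cat >> h.py <<'E'
def ray(p,uv):
    K=p["camera_matrix"]; q=np.array(p["attitude"]); M=R.from_quat(q[[1,2,3,0]]).as_matrix()
    d=np.array([(uv[0]-K[0,2])/K[0,0],(uv[1]-K[1,2])/K[1,1],1.])
    if p.get("fish"):
        rr=np.hypot(d[0],d[1]); d=np.array([np.sin(rr)*d[0]/rr,np.sin(rr)*d[1]/rr,np.cos(rr)])
    return np.array(p["eye"]),M@(d/np.linalg.norm(d))
def onz(p,uv,z):
    e,d=ray(p,uv); return e+d*(z-e[2])/d[2]
def tri(rs):
    A=np.zeros((3,3));b=np.zeros(3)
    for e,d in rs:
        Q=np.eye(3)-np.outer(d,d);A+=Q;b+=Q@e
    x=np.linalg.solve(A,b); return x,[np.linalg.norm((np.eye(3)-np.outer(d,d))@(x-e)) for e,d in rs]
def proj(p,X):
    K=p["camera_matrix"]; q=np.array(p["attitude"]); M=R.from_quat(q[[1,2,3,0]]).as_matrix()
    c=M.T@(np.asarray(X)-p["eye"])
    if p.get("fish"):
        th=np.arctan2(np.hypot(c[0],c[1]),c[2]); n=np.hypot(c[0],c[1]); return K[0,0]*th*c[:2]/n+K[:2,2]
    return (K@c)[:2]/c[2]
E
python3 - <<'E'
from h import *
import pickle
P=pickle.load(open("P1.pkl","rb"));t=P["top"];s=P["scene"]
T=lambda x,y:(140+x/4,140+y/4)
print("block",tri([ray(t,T(268,193)),ray(s,(245.5,182.5))]))
print("keeper tip z.23",onz(t,T(184,180),.235),"shank",onz(t,T(258,165),.259))
for n,c,z in(("jigL corners",(585,148),.012),("",(698,155),.012),("",(683,315),.012),("",(567,302),.012),("patch",(634,232),.015),("tin",(410,274),.032),("white",(495,380),.05),("brush",(425,73),.05)): print(n,onz(t,T(*c),z).round(4))
E
```

```text
block (array([0.52482719, 0.12037739, 0.09524761]), [np.float64(0.007268613904794553), np.float64(0.007268613904794608)])
keeper tip z.23 [0.51936421 0.17387633 0.235     ] shank [0.52856774 0.11030377 0.259     ]
jigL corners [ 0.5638 -0.1692  0.012 ]
 [ 0.5557 -0.2771  0.012 ]
 [ 0.4032 -0.2597  0.012 ]
 [ 0.4169 -0.1496  0.012 ]
patch [ 0.4826 -0.2142  0.015 ]
tin [ 0.445  -0.0012  0.032 ]
white [ 0.3456 -0.0795  0.05  ]
brush [ 0.6324 -0.018   0.05  ]
```

Run:
```python
from ik import *
for r in(.47,.5,.55):
  for z in (.03,.08,.13,.16,.2,.25): print(r,z,"j4=pi",*ik2(r,z,.759),"j4=0",*ik2(r,z,.759,1))
```

```text
0.47 0.03 j4=pi [0.382 2.668 0.668] 0.0 j4=0 [-0.071  2.4    0.11 ] 0.1228
0.47 0.08 j4=pi [0.169 2.576 0.363] 0.0 j4=0 [-0.087  2.397  0.11 ] 0.0816
0.47 0.13 j4=pi [0.01  2.482 0.11 ] 0.0006 j4=0 [-0.1    2.391  0.11 ] 0.0406
0.47 0.16 j4=pi [-2.000e-03  2.482e+00  1.100e-01] 0.0252 j4=0 [-0.107  2.387  0.11 ] 0.0161
0.47 0.2 j4=pi [-0.016  2.481  0.11 ] 0.058 j4=0 [-0.149  2.343  0.189] 0.0
0.47 0.25 j4=pi [-0.031  2.477  0.11 ] 0.0989 j4=0 [-0.225  2.242  0.366] 0.0
0.5 0.03 j4=pi [0.381 2.597 0.595] 0.0 j4=0 [-0.007  2.34   0.11 ] 0.1222
0.5 0.08 j4=pi [0.198 2.518 0.334] 0.0 j4=0 [-0.028  2.342  0.11 ] 0.0821
0.5 0.13 j4=pi [0.057 2.435 0.11 ] 0.0014 j4=0 [-0.047  2.34   0.11 ] 0.042
0.5 0.16 j4=pi [0.043 2.437 0.11 ] 0.0254 j4=0 [-0.056  2.338  0.11 ] 0.0179
0.5 0.2 j4=pi [0.027 2.437 0.11 ] 0.0575 j4=0 [-0.095  2.303  0.175] 0.0
0.5 0.25 j4=pi [0.008 2.436 0.11 ] 0.0977 j4=0 [-0.169  2.206  0.346] 0.0
0.55 0.03 j4=pi [0.394 2.485 0.496] 0.0 j4=0 [0.097 2.241 0.11 ] 0.117
0.55 0.08 j4=pi [0.246 2.419 0.283] 0.0 j4=0 [0.066 2.25  0.11 ] 0.0794
0.55 0.13 j4=pi [0.134 2.356 0.11 ] 0.005 j4=0 [0.04  2.255 0.11 ] 0.0412
0.55 0.16 j4=pi [0.117 2.36  0.11 ] 0.0279 j4=0 [0.026 2.256 0.11 ] 0.0182
0.55 0.2 j4=pi [0.097 2.364 0.11 ] 0.0587 j4=0 [-0.011  2.228  0.166] 0.0
0.55 0.25 j4=pi [0.074 2.366 0.11 ] 0.0974 j4=0 [-0.081  2.138  0.326] 0.0
```

```bash
cat > sim.py <<'E'
import numpy as np
from scipy.spatial.transform import Rotation as R
from scipy.optimize import least_squares
from ik import P,fk
LO=np.array([-2.89,-.75,.22,-1.18,.11,-2.7]);HI=np.array([2.89,2.08,2.7,4.32,2.71,2.7])
def FK(q):
    b=q[1]+q[2]
    r0=P[0]*np.sin(q[1])+P[1]*np.sin(b)+P[3]*np.cos(b)+P[5]; z0=P[4]+P[0]*np.cos(q[1])+P[1]*np.cos(b)-P[3]*np.sin(b)
    M=R.from_euler('z',q[0])*R.from_euler('y',b)*R.from_euler('z',q[3])*R.from_euler('y',q[4])*R.from_euler('z',q[5]+np.pi)
    return R.from_euler('z',q[0]).apply([r0,0,z0])+M.apply([0,0,P[2]]),M
def IK(p,M,q0,w=1.):
    def g(q):
        pp,m=FK(q); return np.r_[(pp-p),w*(m*M.inv()).as_rotvec()]
    s=least_squares(g,np.clip(q0,LO+1e-6,HI-1e-6),bounds=(LO,HI)); return s.x,np.abs(s.fun).max()
if __name__=="__main__":
    q=np.array([-1.2989,.905,.2209,.0921,1.262,-1.6287]); p,M=FK(q); print(p,M.as_matrix()[:,2],M.as_matrix()[:,0])
E
python3 sim.py
```

```text
[ 0.34090079 -1.10313666  0.3888405 ] [ 0.26771845 -0.63399089 -0.72552214] [0.93717834 0.34614772 0.0433418 ]
```

```bash
cat > sim.py <<'E'
import numpy as np
from scipy.spatial.transform import Rotation as R
from scipy.optimize import least_squares
LO=np.array([-2.89,-.75,.22,-1.18,.11,-2.7]);HI=np.array([2.89,2.08,2.7,4.32,2.71,2.7])
S=[([-1.22502,.276621,1.5061385,0,1.360687,-.12098],[.258576,-.5129926,.230423]),
([-1.22644470e+00,9.77398279e-01,2.19903443e-01,1.73341986e-03,1.92443048e+00,-1.21896624e-01],[0.38436115,-0.86438401,0.2219003]),
([-1.2261,.7668,.6868,.0016,1.6979,-.1224],[.356,-.7844,.215]),
([-1.2371,.9255,.3009,.0189,1.9125,-1.5769],[.3733,-.8452,.2364]),
([-1.2411,.9777,.2204,.0215,1.9113,-1.5793],[.3796,-.8721,.2216]),
([-1.246,1.0182,.2213,.0275,1.7946,-1.5835],[.3919,-.9157,.1848]),
([-1.2704,.9994,.2207,.0469,1.6058,-1.604],[.3959,-.9859,.2191]),
([-1.2915,.9417,.2215,.0756,1.3891,-1.6217],[.4021,-1.0518,.3167]),
([-1.2989,.905,.2209,.0921,1.262,-1.6287],[.4065,-1.0807,.388])]
def FK(q,P=None):
    P=PP if P is None else P
    A=R.from_euler('z',q[0]); B=A*R.from_euler('y',q[1]); C=B*R.from_euler('y',q[2]); D=C*R.from_euler('z',q[3]); E=D*R.from_euler('y',q[4])
    M=E*R.from_euler('z',q[5]+np.pi)
    p=np.array([0,0,P[0]])+A.apply([P[1],P[2],0])+B.apply([0,0,P[3]])+C.apply([P[4],0,P[5]])+D.apply([0,P[6],0])+E.apply([0,0,P[7]])
    return p,M
def res(P): return np.concatenate([FK(np.array(q),P)[0]-p for q,p in S]+[.003*(np.array(P)-P0)])
P0=np.array([.14,0,.0,.63,.06,.42,.0,.367])
PP=least_squares(res,P0).x
def IK(p,M,q0,w=1.):
    def g(q):
        pp,m=FK(q); return np.r_[(pp-p),w*(m*M.inv()).as_rotvec()]
    s=least_squares(g,np.clip(q0,LO+1e-6,HI-1e-6),bounds=(LO,HI)); return s.x,np.abs(s.fun).max()
if __name__=="__main__":
    print(PP.round(4)); print((res(PP)[:27].reshape(9,3)*1e3).round(2))
E
python3 sim.py
```

```text
[ 1.366e-01 -1.000e-04  6.960e-02  6.298e-01  6.030e-02  4.212e-01
 -2.000e-04  3.646e-01]
[[-0.    0.01 -0.01]
 [ 0.01  0.01 -0.03]
 [-0.01 -0.02  0.02]
 [ 0.01  0.05 -0.03]
 [-0.01 -0.01 -0.03]
 [-0.01 -0.01  0.07]
 [ 0.06 -0.03  0.04]
 [-0.06 -0.02 -0.01]
 [ 0.01  0.02 -0.01]]
```

```bash
cat >> sim.py <<'E'
def goalR(psi,th):
    z=np.array([np.cos(psi)*np.sin(th),np.sin(psi)*np.sin(th),-np.cos(th)])
    x=np.array([-np.sin(psi),np.cos(psi),0]); y=np.cross(z,x)
    if y[2]<0: x=-x;y=-y
    return R.from_matrix(np.c_[x,y,z])
E
python3 - <<'E'
from sim import *
rng=np.random.default_rng(0)
for p in([.53,.125,.08],[.51,.12,.08],[.49,.115,.08],[.47,.11,.12],[.53,.125,.03],[.53,.125,.125],[.52,.17,.125],[.48,-.215,.033],[.48,-.215,.1],[.48,-.1,.12]):
  for th in (.74,):
    for flip in(0,1):
      sols=set()
      M=goalR(np.radians(13 if p[1]>0 else -5.),th)
      if flip: M=M*R.from_euler('z',np.pi)
      for k in range(30):
        q0=rng.uniform(LO,HI); q,e=IK(np.array(p),M,q0)
        if e<1e-4: sols.add(tuple(q.round(2)))
      print(p,flip,sols)
E
```

```text
[0.53, 0.125, 0.08] 0 {(np.float64(-0.0), np.float64(0.23), np.float64(2.42), np.float64(2.56), np.float64(0.28), np.float64(1.96))}
[0.53, 0.125, 0.08] 1 {(np.float64(-0.0), np.float64(0.23), np.float64(2.42), np.float64(2.56), np.float64(0.28), np.float64(-1.18))}
[0.51, 0.12, 0.08] 0 {(np.float64(-0.02), np.float64(0.21), np.float64(2.46), np.float64(2.56), np.float64(0.3), np.float64(1.95))}
[0.51, 0.12, 0.08] 1 {(np.float64(-0.02), np.float64(0.21), np.float64(2.46), np.float64(2.56), np.float64(0.3), np.float64(-1.19))}
[0.49, 0.115, 0.08] 0 {(np.float64(-0.04), np.float64(0.19), np.float64(2.5), np.float64(2.55), np.float64(0.33), np.float64(1.94))}
[0.49, 0.115, 0.08] 1 {(np.float64(-0.04), np.float64(0.19), np.float64(2.5), np.float64(2.55), np.float64(0.33), np.float64(-1.2))}
[0.47, 0.11, 0.12] 0 {(np.float64(-0.07), np.float64(0.05), np.float64(2.47), np.float64(2.0), np.float64(0.22), np.float64(2.48))}
[0.47, 0.11, 0.12] 1 {(np.float64(-0.07), np.float64(0.05), np.float64(2.47), np.float64(2.0), np.float64(0.22), np.float64(-0.66))}
[0.53, 0.125, 0.03] 0 {(np.float64(-0
[... 658 characters left out ...]
4(0.58), np.float64(1.98))}
[0.48, -0.215, 0.033] 1 {(np.float64(-0.92), np.float64(0.38), np.float64(2.47), np.float64(1.98), np.float64(0.58), np.float64(-1.16))}
[0.48, -0.215, 0.1] 0 {(np.float64(-0.92), np.float64(0.19), np.float64(2.38), np.float64(1.53), np.float64(0.52), np.float64(2.51))}
[0.48, -0.215, 0.1] 1 {(np.float64(-0.92), np.float64(0.19), np.float64(2.38), np.float64(1.53), np.float64(0.52), np.float64(-0.63))}
[0.48, -0.1, 0.12] 0 {(np.float64(-0.61), np.float64(0.06), np.float64(2.45), np.float64(1.68), np.float64(0.34), np.float64(2.62))}
[0.48, -0.1, 0.12] 1 {(np.float64(-0.61), np.float64(0.06), np.float64(2.45), np.float64(1.68), np.float64(0.34), np.float64(-0.52))}
```

Run:
```python
from sim import *
q=np.array([-1.2989,.905,.2209,.0921,1.262,-1.6287]); p,M=FK(q)
def go(row):
    global p,M,q
    p=p+np.array(row[:3])/100; M=R.from_euler('z',row[3])*M
    q0=q; q,e=IK(p,M,q)
    w=p-M.as_matrix()[:,2]*.3646
    print(p.round(3),q.round(2),"dq",np.abs(q-q0).max().round(2),"e",e.round(4),"wrist",w.round(2))
for k in range(12): go([-1.3,3.6,-.2,-.15])
for k in range(9): go([.4,-1.2,0,-.149])
```

```text
[ 0.394 -1.045  0.386] [-1.26  0.78  0.48 -0.05  1.12 -1.44] dq 0.26 e 0.0 wrist [ 0.33 -0.8   0.65]
[ 0.381 -1.009  0.384] [-1.22  0.71  0.63 -0.2   1.06 -1.22] dq 0.22 e 0.0 wrist [ 0.36 -0.76  0.65]
[ 0.368 -0.973  0.382] [-1.17  0.66  0.73 -0.35  1.06 -1.  ] dq 0.23 e 0.0 wrist [ 0.38 -0.72  0.65]
[ 0.355 -0.937  0.38 ] [-1.13  0.63  0.8  -0.48  1.11 -0.78] dq 0.21 e 0.0 wrist [ 0.4  -0.69  0.64]
[ 0.342 -0.901  0.378] [-1.09  0.61  0.84 -0.58  1.19 -0.59] dq 0.19 e 0.0 wrist [ 0.43 -0.67  0.64]
[ 0.329 -0.865  0.376] [-1.05  0.6   0.86 -0.66  1.29 -0.43] dq 0.17 e 0.0 wrist [ 0.45 -0.64  0.64]
[ 0.316 -0.829  0.374] [-1.02  0.6   0.87 -0.71  1.39 -0.28] dq 0.15 e 0.0 wrist [ 0.47 -0.63  0.64]
[ 0.303 -0.793  0.372] [-1.    0.6   0.87 -0.74  1.51 -0.15] dq 0.13 e 0.0 wrist [ 0.48 -0.62  0.64]
[ 0.29  -0.757  0.37 ] [-0.98  0.6   0.87 -0.76  1.62 -0.02] dq 0.12 e 0.0 wrist [ 0.49 -0.61  0.63]
[ 0.277 -0.721  0.368] [-0.97  0.61  0.87 -0.76  1.73  0.1 ] dq 0.12 e 0.0 wrist [ 0.5  -0.61  0.63]
[ 0.264 -0.685  0.366] [-0.97  0.61  0.88 -0.75  1.83  0.21] dq 0.12 e 0.0 wrist [ 0.5  -0
[... 335 characters left out ...]
] [-1.06  0.89  0.32 -0.77  2.37  0.41] dq 0.23 e 0.0 wrist [ 0.5  -0.75  0.63]
[ 0.267 -0.697  0.364] [-1.09  0.94  0.22 -0.76  2.47  0.48] dq 0.1 e 0.0151 wrist [ 0.5  -0.8   0.63]
[ 0.271 -0.709  0.364] [-1.13  0.95  0.22 -0.68  2.53  0.62] dq 0.15 e 0.0366 wrist [ 0.48 -0.85  0.63]
[ 0.275 -0.721  0.364] [-1.16  0.96  0.22 -0.59  2.58  0.79] dq 0.16 e 0.057 wrist [ 0.46 -0.89  0.63]
[ 0.279 -0.733  0.364] [-1.2   0.97  0.22 -0.47  2.62  0.98] dq 0.19 e 0.0756 wrist [ 0.44 -0.92  0.63]
[ 0.283 -0.745  0.364] [-1.24  0.98  0.22 -0.32  2.65  1.19] dq 0.21 e 0.092 wrist [ 0.41 -0.96  0.63]
[ 0.287 -0.757  0.364] [-1.27  0.98  0.22 -0.16  2.67  1.42] dq 0.23 e 0.1056 wrist [ 0.38 -0.99  0.63]
```

```bash
cat > path.py <<'E'
from sim import *
def run(q,rows):
    q=np.array(q);p,M=FK(q)
    for row in rows:
        p=p+np.array(row[:3])/100; M=R.from_euler('z',row[3])*M
        q0=q; q,e=IK(p,M,q)
        print(p.round(3),q.round(2),"dq",np.abs(q-q0).max().round(2),"e",e.round(4))
    return q
E
python3 - <<'E'
from path import *
run([-1.2989,.905,.2209,.0921,1.262,-1.6287],[[-.6,4,0,0]]*3+[[-1.,4.0,-.2,-.15]]*10+[[-.3,.2,0,-.15]]*11)
E
```

```text
[ 0.401 -1.041  0.388] [-1.29  0.78  0.49  0.09  1.12 -1.64] dq 0.27 e 0.0
[ 0.395 -1.001  0.388] [-1.29  0.68  0.68  0.09  1.02 -1.64] dq 0.19 e 0.0
[ 0.389 -0.961  0.388] [-1.28  0.6   0.83  0.09  0.95 -1.64] dq 0.15 e 0.0
[ 0.379 -0.921  0.386] [-1.23  0.53  0.96 -0.08  0.89 -1.39] dq 0.25 e 0.0
[ 0.369 -0.881  0.384] [-1.17  0.48  1.05 -0.27  0.89 -1.11] dq 0.27 e 0.0
[ 0.359 -0.841  0.382] [-1.11  0.45  1.12 -0.43  0.93 -0.85] dq 0.26 e 0.0
[ 0.349 -0.801  0.38 ] [-1.05  0.42  1.16 -0.56  1.02 -0.62] dq 0.23 e 0.0
[ 0.339 -0.761  0.378] [-0.99  0.41  1.18 -0.66  1.12 -0.42] dq 0.2 e 0.0
[ 0.329 -0.721  0.376] [-0.94  0.41  1.2  -0.72  1.25 -0.25] dq 0.17 e 0.0
[ 0.319 -0.681  0.374] [-0.9   0.41  1.2  -0.75  1.37 -0.09] dq 0.15 e 0.0
[ 0.309 -0.641  0.372] [-0.86  0.41  1.2  -0.76  1.5   0.04] dq 0.14 e 0.0
[ 0.299 -0.601  0.37 ] [-0.84  0.42  1.19 -0.75  1.62  0.17] dq 0.13 e 0.0
[ 0.289 -0.561  0.368] [-0.82  0.42  1.19 -0.73  1.73  0.3 ] dq 0.13 e 0.0
[ 0.286 -0.559  0.368] [-0.84  0.47  1.11 -0.71  1.84  0.38] dq 0.11 e 0.0
[ 0.283 -0.557  0.368] [-0.86  0.52  1.03 -0.69  1.95  0.45] dq 0.11 e 0.0
[ 0.28  -0.555  0.368] [-0.89  0.56  0.95 -0.66  2.05  0.53] dq 0.1 e 0.0
[ 0.277 -0.553  0.368] [-0.93  0.61  0.88 -0.63  2.15  0.62] dq 0.1 e 0.0
[ 0.274 -0.551  0.368] [-0.96  0.64  0.81 -0.59  2.24  0.71] dq 0.09 e 0.0
[ 0.271 -0.549  0.368] [-1.    0.67  0.74 -0.54  2.32  0.81] dq 0.1 e 0.0
[ 0.268 -0.547  0.368] [-1.04  0.7   0.69 -0.47  2.39  0.93] dq 0.12 e 0.0
[ 0.265 -0.545  0.368] [-1.09  0.72  0.66 -0.39  2.45  1.06] dq 0.13 e 0.0
[ 0.262 -0.543  0.368] [-1.13  0.73  0.63 -0.29  2.5   1.21] dq 0.15 e 0.0
[ 0.259 -0.541  0.368] [-1.18  0.73  0.63 -0.18  2.53  1.38] dq 0.17 e 0.0
[ 0.256 -0.539  0.368] [-1.23  0.73  0.64 -0.05  2.53  1.56] dq 0.18 e 0.0
```

```bash
python3 - <<'E'
from h import *
import pickle
P=pickle.load(open("P1.pkl","rb"));t=P["top"];s=P["scene"]
print(tri([ray(t,(360,150)),ray(s,(317,113))]),tri([ray(t,(436,124)),ray(s,(328,40))]), tri([ray(t,(436,124)),ray(s,(321,52))]),tri([ray(t,(367,150)),ray(s,(320,65))]))
save(t,"tp2.png",(300,0,512,200),3.7); save(s,"sc2.png",(280,0,512,170),3.4)
E
python3 - <<'E'
import sys; sys.path.insert(0,'.')
from path import *
run([-1.2989,.905,.2209,.0921,1.262,-1.6287],[[-2.,3,0,0]]*3+[[-2.6,2.8,-.1,-.15]]*10+[[.9,1.,0,-.15]]*11)
E
```

```text
(array([ 0.56190991, -0.30404996,  0.54344801]), [np.float64(0.014108542438930657), np.float64(0.01410854243893075)]) (array([ 0.55136593, -0.36970662,  0.77365421]), [np.float64(0.03575627321229898), np.float64(0.035756273212299274)]) (array([ 0.54497815, -0.37251193,  0.75054884]), [np.float64(0.04874888272934788), np.float64(0.04874888272934789)]) (array([ 0.55152456, -0.29146401,  0.67713206]), [np.float64(0.0002566741928557525), np.float64(0.00025667419285574226)])
[ 0.387 -1.051  0.388] [-1.31  0.79  0.47  0.11  1.13 -1.66] dq 0.25 e 0.0
[ 0.367 -1.021  0.388] [-1.33  0.7   0.64  0.12  1.05 -1.68] dq 0.17 e 0.0
[ 0.347 -0.991  0.388] [-1.34  0.63  0.78  0.14  0.98 -1.71] dq 0.14 e 0.0
[ 0.321 -0.963  0.387] [-1.32  0.56  0.91 -0.    0.91 -1.5 ] dq 0.21 e 0.0
[ 0.295 -0.935  0.386] [-1.29  0.51  1.   -0.16  0.89 -1.27] dq 0.23 e 0.0
[ 0.269 -0.907  0.385] [-1.26  0.47  1.07 -0.31  0.9  -1.04] dq 0.23 e 0.0
[ 0.243 -0.879  0.384] [-1.24  0.45  1.11 -0.45  0.95 -0.83] dq 0.21 e 0.0
[ 0.217 -0.851  0.383] [-1.21  0.43  1.15 -0.55  1.02 -0.64] dq 0.19 e 0.0
[ 0.191 -0.823  0.382] [-
[... 473 characters left out ...]
1.76  0.2 ] dq 0.14 e 0.0
[ 0.114 -0.681  0.378] [-1.17  0.57  0.92 -0.74  1.89  0.29] dq 0.13 e 0.0
[ 0.123 -0.671  0.378] [-1.17  0.62  0.82 -0.72  2.02  0.37] dq 0.13 e 0.0
[ 0.132 -0.661  0.378] [-1.18  0.67  0.73 -0.7   2.14  0.46] dq 0.12 e 0.0
[ 0.141 -0.651  0.378] [-1.2   0.72  0.64 -0.67  2.26  0.55] dq 0.12 e 0.0
[ 0.15  -0.641  0.378] [-1.22  0.75  0.56 -0.63  2.37  0.66] dq 0.11 e 0.0
[ 0.159 -0.631  0.378] [-1.24  0.79  0.5  -0.57  2.47  0.78] dq 0.12 e 0.0
[ 0.168 -0.621  0.378] [-1.27  0.81  0.45 -0.48  2.55  0.94] dq 0.15 e 0.0
[ 0.177 -0.611  0.378] [-1.3   0.82  0.44 -0.36  2.6   1.13] dq 0.19 e 0.0
[ 0.186 -0.601  0.378] [-1.32  0.81  0.45 -0.2   2.63  1.35] dq 0.22 e 0.0
```

View pics/tp2.png

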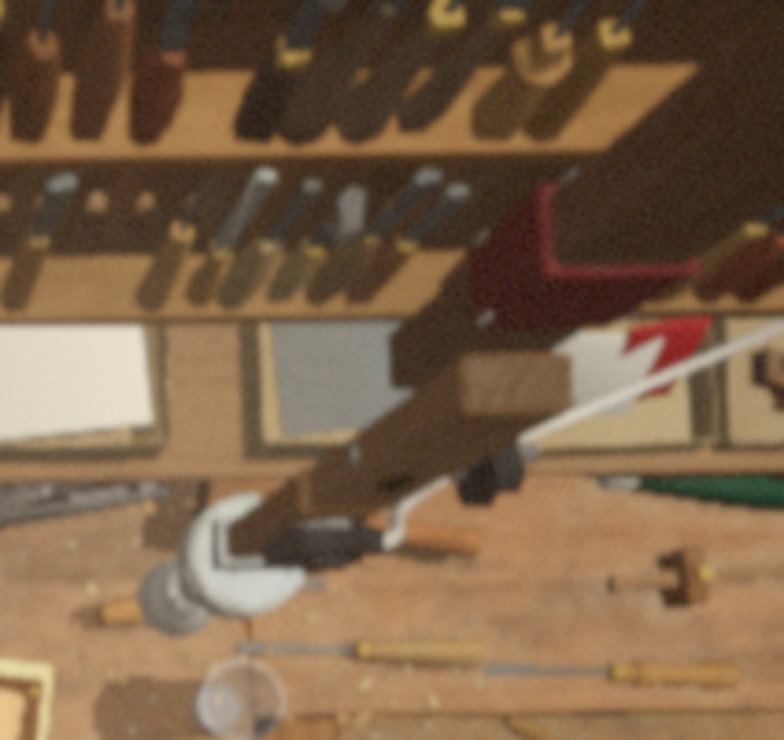

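View pics/sc2.png

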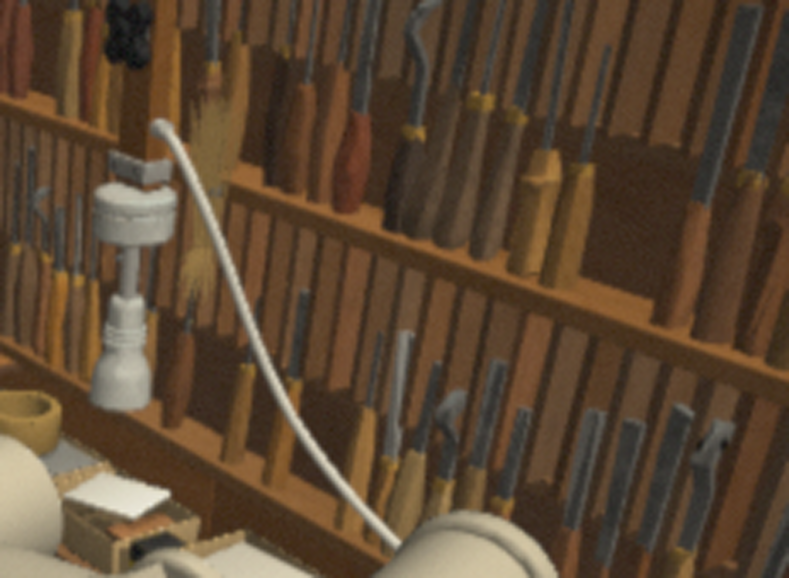

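carry_out([
  [[1, -1, 2, 0, 0], [1, -2, 3, 0, 0], [1, -2, 3, 0, 0], [1, -2.6, 2.8, -0.1, -0.12], [1, -2.6, 2.8, -0.1, -0.14], [1, -2.6, 2.8, -0.1, -0.14], [1, -2.6, 2.8, -0.1, -0.15], [1, -2.6, 2.8, -0.1, -0.15], [1, -2.6, 2.8, -0.1, -0.15], [1, -2.6, 2.8, -0.1, -0.15], [1, -2.6, 2.8, -0.1, -0.15], [1, -2.6, 2.8, -0.1, -0.15]],
])

```text
clock: 8.95
position: [0.1222, -0.7466, 0.3767]
ee_rot: [0.336, 0.823, -0.433, -0.151]
contact_force: [-0.5, 0.4, 0.0]
width: 0.0853
```

carry_out([
  [[1, -1.5, 2.8, 0, -0.15], [1, 0.9, 1, 0, -0.15], [1, 0.9, 1, 0, -0.15], [1, 0.9, 1, 0, -0.15], [1, 0.9, 1, 0, -0.15], [1, 0.9, 1, 0, -0.15], [1, 0.9, 1, 0, -0.15], [1, 0.9, 1, 0, -0.15]],
])

```text
clock: 9.75
position: [0.1717, -0.6503, 0.3759]
ee_rot: [-0.193, -0.435, 0.821, 0.315]
contact_force: [0.5, -0.6, -0.2]
width: 0.0853
```

```bash
python3 -c "
from h import *
st()"
```

```text
t 9.75 q [-1.1891  0.7833  0.5079 -0.6502  2.38    0.6204] p [ 0.1717 -0.6503  0.3759] r 0.6726 z [-0.5903  0.3494 -0.7277] x [-0.547 -0.836  0.043] F [ 0.5 -0.6 -0.2] w 0.0853
```

Run:
```python
from sim import *
for w in (.2,.3,.5,1):
    q=np.array(S[6][0])
    for k in range(8):
        p,M=FK(q); q,e=IK(p+np.array([.012,-.038,.028]),M,q,w)
    print(w,q.round(3),FK(q)[0].round(3),"target",S[7])
```

```text
0.2 [-1.286  1.017  0.22   0.134  0.761 -1.653] [ 0.459 -1.204  0.401] target ([-1.2915, 0.9417, 0.2215, 0.0756, 1.3891, -1.6217], [0.4021, -1.0518, 0.3167])
0.3 [-1.289  0.978  0.22   0.107  1.003 -1.634] [ 0.44  -1.153  0.373] target ([-1.2915, 0.9417, 0.2215, 0.0756, 1.3891, -1.6217], [0.4021, -1.0518, 0.3167])
0.5 [-1.291  0.947  0.22   0.082  1.296 -1.623] [ 0.412 -1.079  0.332] target ([-1.2915, 0.9417, 0.2215, 0.0756, 1.3891, -1.6217], [0.4021, -1.0518, 0.3167])
1 [-1.292  0.939  0.22   0.063  1.545 -1.621] [ 0.384 -1.006  0.292] target ([-1.2915, 0.9417, 0.2215, 0.0756, 1.3891, -1.6217], [0.4021, -1.0518, 0.3167])
```

```bash
cat > greedy.py <<'E'
from sim import *
import sys
def step(q,d,t,w=.62):
    p,M=FK(q); return IK(p+np.array(d),R.from_euler('z',t)*M,q,w)[0]
def met(q):
    p,M=FK(q); m=M.as_matrix(); return -m[2,1],m[2,0],p,m
def greedy(q,n,goal=.69):
    for k in range(n):
        s0,x0,p0,m=met(q); best=None
        az=q[0]
        for el in np.radians([-60,-40,-20,0,20,40,60]):
            for la in (-.6,-.3,0,.3,.6):
                d=.05*np.array([np.cos(el)*np.cos(az+la),np.cos(el)*np.sin(az+la),np.sin(el)])
                q1=step(q,d,0); s,x,p,m=met(q1)
                sc=s-s0-1.5*(abs(x)-abs(x0))-(10*max(0,.17-p[2]))-10*max(0,p[0]-.42)
                if best is None or sc>best[0]: best=(sc,d,q1,el,la)
        q=best[2]; s,x,p,m=met(q)
        print(k,(best[1]*100).round(1),"el",round(np.degrees(best[3])),"la",best[4],"s",s.round(3),"x",x.round(3),p.round(3),q.round(2))
        if s>goal: break
    return q
if __name__=="__main__":
    q=np.array([-1.1891,.7833,.5079,-.6502,2.38,.6204])
    for k in range(4): q=step(q,[.01,.01,0],-.15)
    print(q.round(2),met(q))
    greedy(q,40)
E
time python3 greedy.py
```

```text
[-1.29  0.86  0.35 -0.23  2.67  1.31] (np.float64(-0.6845950607554154), np.float64(0.042693203702437385), array([ 0.21170728, -0.61018372,  0.37604486]), array([[-0.92362558, -0.25063977, -0.28999222],
       [-0.38091085,  0.6844774 ,  0.6216089 ],
       [ 0.0426932 ,  0.68459506, -0.72767224]]))
0 [ 3.  -2.4  3.2] el 40 la 0.6 s -0.669 x 0.045 [ 0.23  -0.61   0.386] [-1.27  0.88  0.28 -0.22  2.71  1.33]
1 [ 3.  -2.4  3.2] el 40 la 0.6 s -0.651 x 0.048 [ 0.246 -0.605  0.391] [-1.24  0.87  0.26 -0.2   2.71  1.37]
2 [ 2.2 -3.1  3.2] el 40 la 0.3 s -0.632 x 0.05 [ 0.254 -0.606  0.395] [-1.24  0.87  0.24 -0.19  2.71  1.38]
3 [ 3.1 -2.3  3.2] el 40 la 0.6 s -0.613 x 0.052 [ 0.271 -0.6    0.401] [-1.22  0.86  0.22 -0.16  2.71  1.42]
4 [ 1.5 -2.   4.3] el 60 la 0.3 s -0.594 x 0.053 [ 0.272 -0.593  0.416] [-1.21  0.84  0.22 -0.16  2.71  1.43]
5 [ 1.5 -2.   4.3] el 60 la 0.3 s -0.574 x 0.054 [ 0.273 -0.585  0.431] [-1.21  0.82  0.22 -0.15  2.71  1.43]
6 [ 2.1 -1.4  4.3] el 60 la 0.6 s -0.554 x 0.055 [ 0.28  -0.574  0.446] [-1.19  0.79  0.22 -0.14  2.71  1.46]
7 [ 2.1 -1.4  4.3] el 60 la 0.6
[... 2965 characters left out ...]
 ]
34 [ 1.3 -3.6  3.2] el 40 la 0 s -0.014 x -0.055 [ 0.308 -0.611  0.554] [-1.23  0.57  0.22  0.08  2.36  1.59]
35 [ 1.3 -3.6  3.2] el 40 la 0 s 0.013 x -0.058 [ 0.309 -0.621  0.554] [-1.24  0.57  0.22  0.08  2.34  1.59]
36 [ 1.2 -3.6  3.2] el 40 la 0 s 0.041 x -0.062 [ 0.31  -0.632  0.555] [-1.25  0.57  0.22  0.09  2.31  1.59]
37 [ 1.2 -3.6  3.2] el 40 la 0 s 0.069 x -0.065 [ 0.311 -0.643  0.555] [-1.25  0.57  0.22  0.09  2.28  1.58]
38 [ 1.2 -3.6  3.2] el 40 la 0 s 0.097 x -0.068 [ 0.312 -0.654  0.556] [-1.26  0.57  0.22  0.09  2.25  1.58]
39 [ 1.2 -3.6  3.2] el 40 la 0 s 0.127 x -0.071 [ 0.313 -0.666  0.557] [-1.27  0.57  0.22  0.1   2.22  1.58]
real	0m26.793s
user	0m27.292s
sys	0m0.080s
```

Run:
```python
from sim import *
seat=np.array([.53,.118,0]);psi=np.radians(13)
ex=np.array([np.cos(psi),np.sin(psi),0]);ey=np.array([-ex[1],ex[0],0])
for th in np.radians([40,43.5,46,48]):
  for gh in (.026,.032):
   for flip in (0,1):
    M=goalR(psi,th)
    if flip: M=M*R.from_euler('z',np.pi)
    q=np.array([0,.23,2.42,2.56,.28,-1.18 if flip else 1.96]);out=[]
    for (x,y,z) in [(0,0,0),(0,16,5),(0,53,8),(0,53,25),(0,53,42),(0,75,42),(-40,75,42),(-40,40,20),(0,75,30)]:
        p=seat+ex*(-.014+x/1e3+.019*np.sin(th))+ey*y/1e3; p[2]=.061+gh+z/1e3-.019*np.cos(th)
        q,e=IK(p,M,q,.62); pp,MM=FK(q)
        out.append((round(np.linalg.norm(pp-p)*1e3,1),round(np.degrees((MM*M.inv()).magnitude()),1),q[3:].round(2).tolist()))
    print(round(np.degrees(th),1),gh,flip,*out,sep="\n   ")
```

```text
40.0
   0.026
   0
   (np.float64(0.0), np.float64(0.0), [2.41, 0.23, 2.1])
   (np.float64(0.0), np.float64(0.0), [2.49, 0.2, 2.07])
   (np.float64(0.0), np.float64(0.0), [2.86, 0.16, 1.8])
   (np.float64(1.8), np.float64(0.2), [2.7, 0.11, 1.96])
   (np.float64(10.2), np.float64(0.9), [2.46, 0.11, 2.18])
   (np.float64(13.1), np.float64(1.0), [3.14, 0.11, 1.57])
   (np.float64(10.0), np.float64(0.7), [3.16, 0.11, 1.56])
   (np.float64(0.0), np.float64(0.0), [2.58, 0.16, 2.03])
   (np.float64(6.4), np.float64(0.5), [3.15, 0.11, 1.56])
40.0
   0.026
   1
   (np.float64(0.0), np.float64(0.0), [2.41, 0.23, -1.04])
   (np.float64(0.0), np.float64(0.0), [2.49, 0.2, -1.07])
   (np.float64(0.0), np.float64(0.0), [2.86, 0.16, -1.34])
   (np.float64(1.8), np.float64(0.2), [2.7, 0.11, -1.18])
   (np.float64(10.2), np.float64(0.9), [2.46, 0.11, -0.96])
   (np.float64(13.1), np.float64(1.0), [3.14, 0.11, -1.57])
   (np.float64(10.0), np.float64(0.7), [3.16, 0.11, -1.58])
   (np.float64(0.0), np.float64(0.0), [2.58, 0.16, -1.11])
   (np.float64(6.4), np.float64(0.5), [3.15, 0.11, -1.58])
40.0
   0
[... 6905 characters left out ...]
 np.float64(0.0), [3.15, 0.32, 1.56])
   (np.float64(0.0), np.float64(0.0), [2.88, 0.45, 1.71])
   (np.float64(0.0), np.float64(0.0), [3.15, 0.34, 1.57])
48.0
   0.032
   1
   (np.float64(0.0), np.float64(0.0), [2.72, 0.51, -1.38])
   (np.float64(0.0), np.float64(0.0), [2.79, 0.48, -1.4])
   (np.float64(0.0), np.float64(0.0), [3.01, 0.45, -1.5])
   (np.float64(0.0), np.float64(0.0), [2.98, 0.37, -1.47])
   (np.float64(0.0), np.float64(0.0), [2.94, 0.3, -1.43])
   (np.float64(0.0), np.float64(0.0), [3.15, 0.29, -1.58])
   (np.float64(0.0), np.float64(0.0), [3.15, 0.32, -1.58])
   (np.float64(0.0), np.float64(0.0), [2.88, 0.45, -1.44])
   (np.float64(0.0), np.float64(0.0), [3.15, 0.34, -1.58])
```

```bash
cat > wp.py <<'E'
from sim import *
def wrist(q): p,M=FK(q); return p-M.as_matrix()[:,2]*PP[7]
def go(q,segs,pr=True):
    """segs: (dx,dy,dz cm per row, turn, n)"""
    p,M=FK(q);rows=[]
    for dx,dy,dz,t,n in segs:
        for k in range(n):
            p=p+np.array([dx,dy,dz])/100; M=R.from_euler('z',t)*M
            q0=q; q,e=IK(p,M,q,.62); lim=np.array([2.57,2.57,3.14,3.14,3.14,3.14])*.07
            z=M.as_matrix()[:,2]
            if pr: print(p.round(3),"lean",np.degrees(np.arctan2(z[1],z[0])).round(),q.round(2),"v",(np.abs(q-q0)/lim).max().round(2),"e",e.round(4),"wr",wrist(q).round(2))
    return q
E
python3 - <<'E'
from wp import *
q=np.array([-1.1891,.7833,.5079,-.6502,2.38,.6204])
q=go(q,[(.8,1.5,-.5,-.15,8),(1.2,4.4,-.6,-.0,9),(1.2,2.5,-.8,-.05,5),(1.0,0,-1.2,-.15,5)])
E
```

```text
[ 0.18  -0.635  0.371] lean 141.0 [-1.21  0.8   0.48 -0.58  2.46  0.77] v 0.66 e 0.0 wr [ 0.37 -0.79  0.64]
[ 0.188 -0.62   0.366] lean 132.0 [-1.23  0.81  0.47 -0.47  2.52  0.94] v 0.8 e 0.0 wr [ 0.36 -0.81  0.63]
[ 0.196 -0.605  0.361] lean 124.0 [-1.26  0.81  0.49 -0.34  2.55  1.14] v 0.92 e 0.0 wr [ 0.33 -0.81  0.63]
[ 0.204 -0.59   0.356] lean 115.0 [-1.29  0.79  0.54 -0.19  2.55  1.36] v 0.99 e 0.0 wr [ 0.31 -0.82  0.62]
[ 0.212 -0.575  0.351] lean 106.0 [-1.32  0.76  0.61 -0.04  2.53  1.58] v 0.97 e 0.0 wr [ 0.28 -0.82  0.62]
[ 0.22  -0.56   0.346] lean 98.0 [-1.35  0.73  0.69  0.1   2.47  1.77] v 0.88 e 0.0 wr [ 0.25 -0.81  0.61]
[ 0.228 -0.545  0.341] lean 89.0 [-1.38  0.68  0.79  0.21  2.4   1.94] v 0.76 e 0.0 wr [ 0.22 -0.8   0.61]
[ 0.236 -0.53   0.336] lean 81.0 [-1.41  0.64  0.89  0.3   2.32  2.08] v 0.65 e 0.0 wr [ 0.2  -0.78  0.6 ]
[ 0.248 -0.486  0.33 ] lean 81.0 [-1.39  0.57  1.03  0.3   2.25  2.08] v 0.64 e 0.0 wr [ 0.21 -0.73  0.6 ]
[ 0.26  -0.442  0.324] lean 81.0 [-1.36  0.51  1.15  0.31  2.18  2.09] v 0.57 e 0.0 wr [ 0.22 -0.69  0.59]
[ 0.272 -0.398  0.318] lea
[... 1100 characters left out ...]
  1.54  2.5 ] v 0.32 e 0.0 wr [ 0.3  -0.27  0.52]
[ 0.404 -0.009  0.242] lean 66.0 [-0.85  0.07  2.01  0.68  1.47  2.56] v 0.34 e 0.0 wr [ 0.3  -0.24  0.51]
[ 0.414 -0.009  0.23 ] lean 58.0 [-0.86  0.03  2.08  0.73  1.36  2.62] v 0.48 e 0.0 wr [ 0.28 -0.22  0.5 ]
[ 0.424 -0.009  0.218] lean 49.0 [-0.87  0.    2.15  0.8   1.25  2.68] v 0.52 e 0.0 wr [ 0.26 -0.2   0.48]
[ 0.434 -0.009  0.206] lean 41.0 [-0.88 -0.01  2.24  0.88  1.12  2.7 ] v 0.58 e 0.0072 wr [ 0.24 -0.18  0.46]
[ 0.444 -0.009  0.194] lean 32.0 [-0.86 -0.02  2.33  0.99  0.97  2.7 ] v 0.67 e 0.0158 wr [ 0.22 -0.15  0.44]
[ 0.454 -0.009  0.182] lean 23.0 [-0.79 -0.02  2.41  1.15  0.8   2.7 ] v 0.78 e 0.0227 wr [ 0.21 -0.12  0.42]
```

Run:
```python
from wp import *
q=np.array([-1.1891,.7833,.5079,-.6502,2.38,.6204])
q=go(q,[(.8,1.5,-.5,-.15,8),(1.2,4.4,-.6,-.0,9),(1.5,2.6,-2.5,-.0,5)],False)
for seg in ([(0,0,0,-.15,7)],[(.5,.5,0,-.15,7)],[(.5,1,0,-.15,7)],[(0,1,-.5,-.15,7)]): 
  print("--"); go(q,seg)
```

```text
--
[ 0.419 -0.004  0.157] lean 72.0 [-0.78  0.23  2.08  0.69  1.31  2.39] v 0.32 e 0.0 wr [ 0.34 -0.24  0.42]
[ 0.419 -0.004  0.157] lean 63.0 [-0.82  0.18  2.15  0.75  1.24  2.43] v 0.32 e 0.0 wr [ 0.31 -0.23  0.42]
[ 0.419 -0.004  0.157] lean 55.0 [-0.85  0.13  2.22  0.81  1.16  2.49] v 0.33 e 0.0 wr [ 0.27 -0.21  0.42]
[ 0.419 -0.004  0.157] lean 46.0 [-0.87  0.07  2.29  0.88  1.09  2.54] v 0.35 e 0.0 wr [ 0.25 -0.18  0.42]
[ 0.419 -0.004  0.157] lean 38.0 [-0.88  0.02  2.35  0.95  1.    2.61] v 0.38 e 0.0 wr [ 0.22 -0.16  0.42]
[ 0.419 -0.004  0.157] lean 29.0 [-0.86 -0.04  2.41  1.02  0.9   2.69] v 0.44 e 0.0 wr [ 0.2  -0.13  0.42]
[ 0.419 -0.004  0.157] lean 20.0 [-0.83 -0.07  2.48  1.15  0.78  2.7 ] v 0.57 e 0.0089 wr [ 0.18 -0.09  0.41]
--
[0.424 0.001 0.157] lean 72.0 [-0.77  0.23  2.08  0.69  1.3   2.4 ] v 0.35 e 0.0 wr [ 0.35 -0.24  0.42]
[0.429 0.006 0.157] lean 63.0 [-0.78  0.18  2.15  0.77  1.22  2.46] v 0.37 e 0.0 wr [ 0.32 -0.22  0.42]
[0.434 0.011 0.157] lean 55.0 [-0.79  0.13  2.21  0.84  1.13  2.52] v 0.4 e 0.0 wr [ 0.29 -0.19  0.42]
[0.439 0.016 0.157] lean 46.0 [
[... 1157 characters left out ...]
.0 [-0.77  0.23  2.1   0.7   1.29  2.38] v 0.41 e 0.0 wr [ 0.34 -0.23  0.42]
[0.419 0.016 0.147] lean 63.0 [-0.78  0.18  2.19  0.78  1.19  2.43] v 0.43 e 0.0 wr [ 0.31 -0.21  0.41]
[0.419 0.026 0.142] lean 55.0 [-0.79  0.13  2.28  0.86  1.09  2.47] v 0.45 e 0.0 wr [ 0.27 -0.18  0.41]
[0.419 0.036 0.137] lean 46.0 [-0.78  0.08  2.36  0.97  0.99  2.51] v 0.48 e 0.0 wr [ 0.25 -0.14  0.4 ]
[0.419 0.046 0.132] lean 38.0 [-0.74  0.04  2.44  1.09  0.87  2.55] v 0.55 e 0.0 wr [ 0.22 -0.11  0.4 ]
[0.419 0.056 0.127] lean 29.0 [-0.65 -0.01  2.51  1.24  0.73  2.6 ] v 0.71 e 0.0 wr [ 0.2  -0.07  0.39]
[0.419 0.066 0.122] lean 20.0 [-0.5  -0.03  2.56  1.47  0.55  2.63] v 1.02 e 0.0 wr [ 0.18 -0.02  0.39]
```

carry_out([
  [[1, 0.8, 1.5, -0.5, -0.15], [1, 0.8, 1.5, -0.5, -0.15], [1, 0.8, 1.5, -0.5, -0.15], [1, 0.8, 1.5, -0.5, -0.15], [1, 0.8, 1.5, -0.5, -0.15], [1, 0.8, 1.5, -0.5, -0.15], [1, 0.8, 1.5, -0.5, -0.15], [1, 0.8, 1.5, -0.5, -0.15], [1, 1.2, 4.4, -0.6, 0], [1, 1.2, 4.4, -0.6, 0], [1, 1.2, 4.4, -0.6, 0], [1, 1.2, 4.4, -0.6, 0]],
])

```text
clock: 10.95
position: [0.2826, -0.3527, 0.3123]
ee_rot: [0.018, 0.103, 0.924, 0.368]
contact_force: [0.4, 0.3, 0.1]
width: 0.0855
```

carry_out([
  [[1, 1.2, 4.4, -0.6, 0], [1, 1.2, 4.4, -0.6, 0], [1, 1.2, 4.4, -0.6, 0], [1, 0, 0, 0, 0]],
])

```text
clock: 11.35
position: [0.318, -0.2167, 0.2953]
ee_rot: [0.016, 0.101, 0.923, 0.37]
contact_force: [0.2, -1.1, -0.4]
width: 0.0857
```

```bash
python3 -c "
from h import *
import pickle
st()
p=cams.get_image('wrist');p['fish']=1;pickle.dump(p,open('W1.pkl','wb'));save(p,'w1.png',s=1.5)
p=cams.get_image('scene');pickle.dump(p,open('S1.pkl','wb'));save(p,'s1.png',(170,110,330,230),5)"
```

```text
t 11.35 q [-1.1571  0.25    1.6338  0.402   1.906   2.2072] p [ 0.318  -0.2167  0.2953] r 0.3848 z [ 0.1049  0.6801 -0.7256] x [-0.979  0.199  0.045] F [ 0.2 -1.1 -0.4] w 0.0857
```

View pics/w1.png

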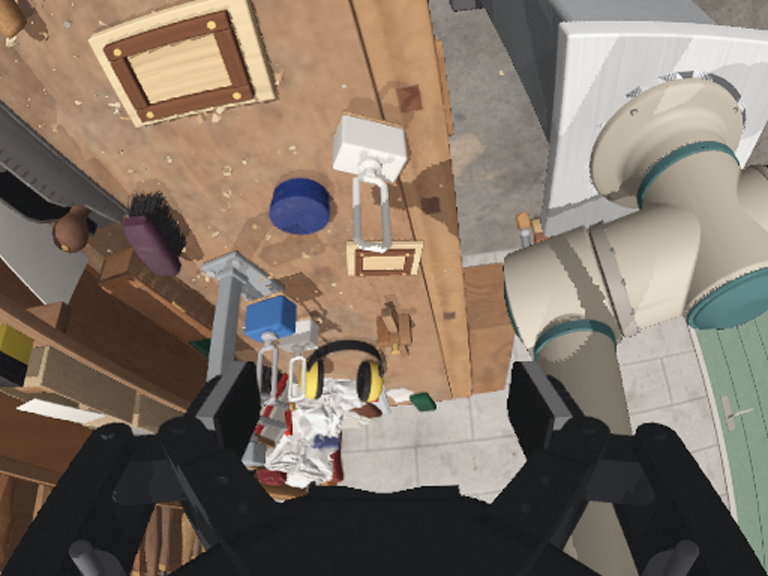

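View pics/s1.png

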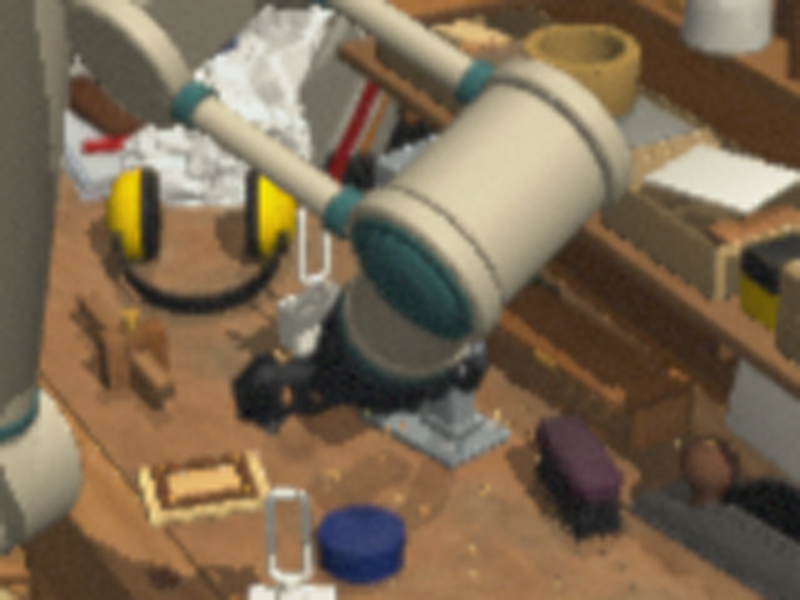

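carry_out([
  [[1, 1.2, 4.4, -0.6, 0], [1, 1.2, 4.0, -0.6, 0], [1, 1.5, 2.6, -2.5, 0], [1, 1.5, 2.6, -2.5, 0], [1, 1.5, 2.6, -2.5, 0], [1, 1.5, 2.6, -2.5, 0], [1, 1.5, 2.6, -2.5, 0]],
])

```text
clock: 12.15
position: [0.4192, -0.0097, 0.1566]
ee_rot: [0.019, 0.103, 0.924, 0.367]
contact_force: [0.5, -0.3, -0.4]
width: 0.0853
```

carry_out([
  [[1, 0, 0.9, -0.5, -0.15], [1, 0, 0.9, -0.5, -0.15], [1, 0, 0.9, -0.5, -0.15], [1, 0, 0.9, -0.5, -0.15], [1, 0, 0.9, -0.5, -0.15], [1, 0, 0.9, -0.5, -0.15], [1, 0, 0.9, -0.5, -0.15], [1, 0, 0, 0, 0]],
])

```text
clock: 12.95
position: [0.4147, 0.0586, 0.1219]
ee_rot: [0.198, 0.55, 0.749, 0.31]
contact_force: [-0.7, 1.0, -0.2]
width: 0.0853
```

```bash
python3 -c "
from h import *
import pickle
st()
p=cams.get_image('wrist');p['fish']=1;pickle.dump(p,open('W2.pkl','wb'));save(p,'w2.png',s=1.5)
p=cams.get_image('top');pickle.dump(p,open('T2.pkl','wb'));save(p,'t2.png',(150,120,260,230),6)"
```

```text
t 12.95 q [-0.5568 -0.0365  2.5612  1.4136  0.5875  2.6248] p [0.4147 0.0586 0.1219] r 0.4188 z [ 0.638   0.2476 -0.7291] x [-0.316  0.948  0.045] F [-0.7  1.  -0.2] w 0.0853
```

View pics/w2.png

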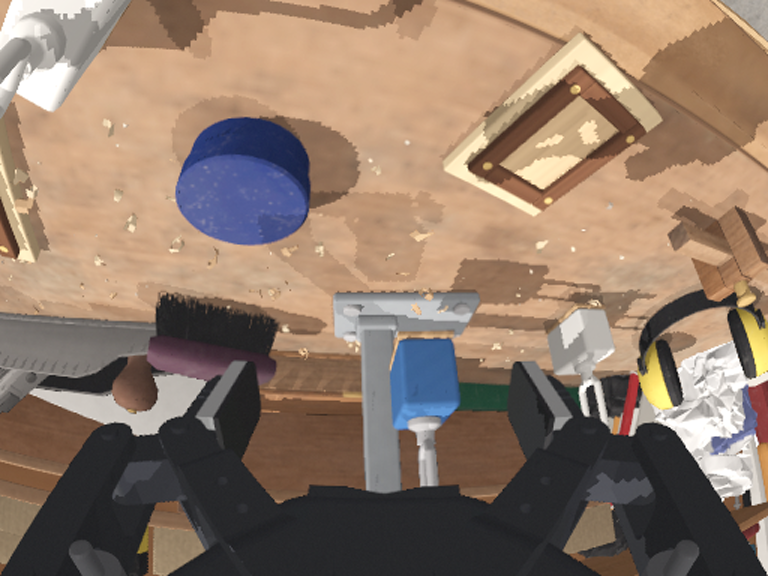

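View pics/t2.png

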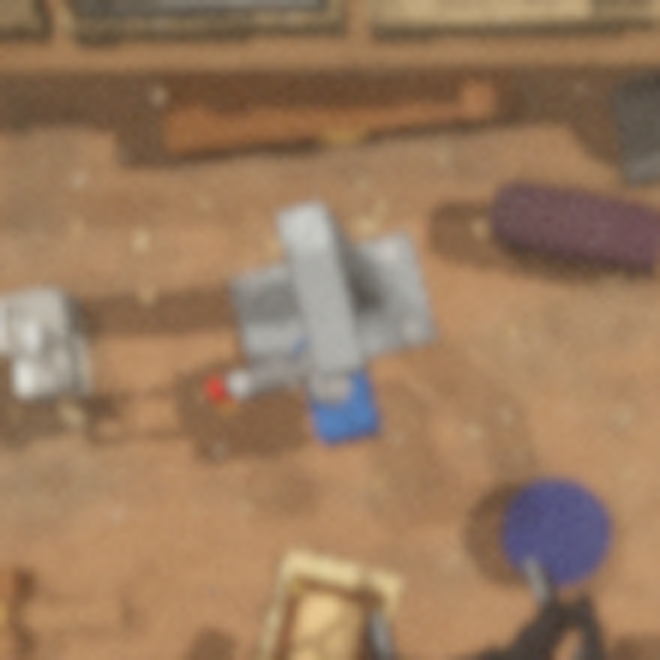

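Run:
```python
from h import *
import pickle
p=pickle.load(open('W2.pkl','rb')); save(p,'w2c.png',(210,185,330,335),5)
p=pickle.load(open('W1.pkl','rb')); save(p,'w1c.png',(120,150,240,290),5)
```

```text
(no output)
```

View pics/w2c.png

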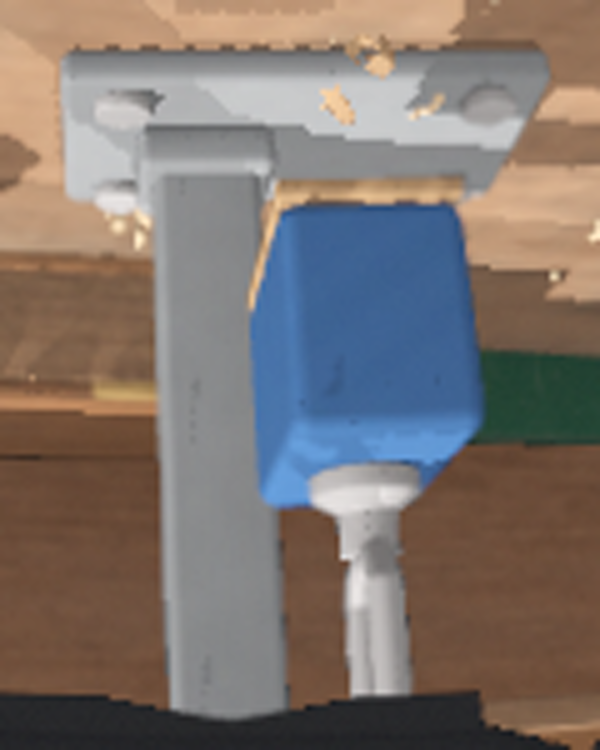

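View pics/w1c.png

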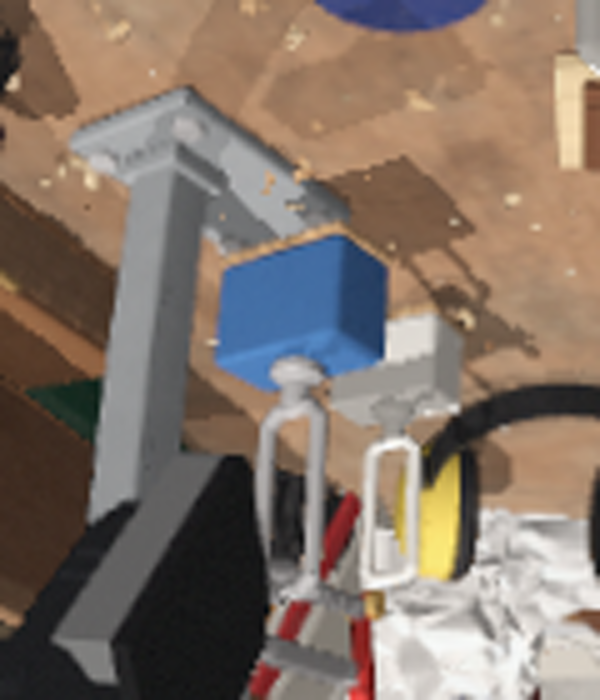

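```bash
cat > fitw.py <<'E'
from h import *
import pickle
from scipy.optimize import least_squares
def fit(obs,x0=(.53,.12,.061,.23),full=False):
    def pts(v,X):
        c,s=np.cos(v[3]),np.sin(v[3]); X=np.array(X)/1e3
        return [v[0]+c*X[0]-s*X[1],v[1]+s*X[0]+c*X[1],v[2]+X[2]]
    def f(v): return np.concatenate([proj(p,pts(v,X))-uv for p,X,uv in obs])
    s=least_squares(f,x0,loss='soft_l1'); return s.x,f(s.x).reshape(-1,2)
if __name__=="__main__":
    W1=pickle.load(open('W1.pkl','rb'));W2=pickle.load(open('W2.pkl','rb'))
    a=lambda u,v:(210+(u+.5)/5-.5,185+(v+.5)/5-.5); b=lambda u,v:(120+(u+.5)/5-.5,150+(v+.5)/5-.5)
    o2=[(W2,(-32,-18,0),a(282,183)),(W2,(-32,18,0),a(465,180)),(W2,(-32,-18,50),a(300,428)),(W2,(-32,18,50),a(484,422)),(W2,(32,-18,50),a(262,506)),(W2,(32,-18,0),a(250,308))]
    o1=[(W1,(-32,-18,0),b(345,235)),(W1,(32,-18,0),b(222,262)),(W1,(-32,18,0),b(387,262)),(W1,(-32,-18,50),b(332,358)),(W1,(32,-18,50),b(217,360)),(W1,(-32,18,50),b(384,357))]
    for o in(o1+o2,o2,o1):
        x,r=fit(o); print(x.round(4),np.degrees(x[3]).round(1)); print(r.round(1).tolist())
    T=pickle.load(open('T2.pkl','rb')); c=lambda u,v:(150+u/6,120+v/6)
    print("keeper tip top",onz(T,c(218,388),.237),"nose end",onz(T,c(238,384),.225),"shank/arm end",onz(T,c(336,372),.28))
    v=x=fit(o1+o2)[0]
    ex=np.array([np.cos(x[3]),np.sin(x[3])]);ey=np.array([-ex[1],ex[0]])
    print("pred keeper",x[:2]+ey*.05)
E
python3 fitw.py
```

```text
[0.5368 0.1285 0.0594 0.2439] 14.0
[[-1.3, -3.1], [-0.8, -1.0], [0.7, -1.0], [-0.3, -4.7], [-2.2, 1.4], [0.2, 2.1], [-0.1, -0.7], [0.4, -0.7], [-0.3, 1.7], [2.5, 1.2], [0.0, 0.9], [0.1, -2.4]]
[0.5467 0.1324 0.0556 0.2372] 13.6
[[0.1, 0.2], [-0.8, 0.3], [-0.2, 0.6], [1.0, 0.2], [-0.0, -0.5], [0.1, -2.4]]
[0.5575 0.1735 0.0366 0.1924] 11.0
[[-0.5, -0.9], [0.9, -0.1], [-0.1, 0.6], [0.6, -4.5], [-0.2, 0.5], [-0.5, 1.9]]
keeper tip top [0.52026717 0.17242059 0.237     ] nose end [0.52333934 0.16367262 0.225     ] shank/arm end [0.52418081 0.10274231 0.28      ]
pred keeper [0.52474778 0.17702851]
```

Run:
```python
from h import *
import pickle
p=pickle.load(open('W1.pkl','rb')); save(p,'w1d.png',(155,190,205,235),14)
```

```text
(no output)
```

View pics/w1d.png

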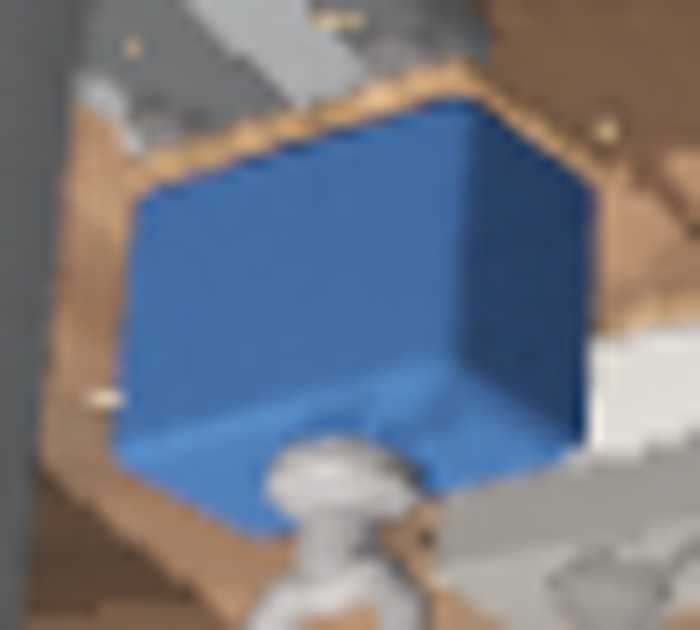

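Run:
```python
import fitw
from fitw import *
W1=pickle.load(open('W1.pkl','rb'));W2=pickle.load(open('W2.pkl','rb'))
a=lambda u,v:(210+(u+.5)/5-.5,185+(v+.5)/5-.5); b=lambda u,v:(155+(u+.5)/14-.5,190+(v+.5)/14-.5)
o2=[(W2,(-32,-18,0),a(282,183)),(W2,(-32,18,0),a(465,180)),(W2,(-32,-18,50),a(300,424)),(W2,(-32,18,50),a(484,418)),(W2,(32,-18,50),a(262,506)),(W2,(32,-18,0),a(252,312))]
o1=[(W1,(-32,-18,0),b(458,60)),(W1,(32,-18,0),b(135,165)),(W1,(-32,18,0),b(608,172)),(W1,(-32,-18,50),b(455,365)),(W1,(32,-18,50),b(113,450)),(W1,(-32,18,50),b(588,435)),(W1,(32,18,50),b(260,538))]
for o in(o1+o2,o2,o1):
    x,r=fit(o); print(x.round(4),np.degrees(x[3]).round(1)); print(r.round(1).tolist())
```

```text
[0.5361 0.1283 0.0587 0.2521] 14.4
[[0.2, -0.7], [-0.7, -0.6], [0.0, -1.3], [-1.2, 0.4], [-1.4, 1.0], [0.4, 2.1], [-0.6, 0.8], [-0.3, -1.6], [0.3, -1.7], [-0.6, 1.6], [2.4, 1.0], [0.3, 0.2], [-0.0, -4.0]]
[0.5485 0.1333 0.0546 0.2392] 13.7
[[0.2, 0.1], [-1.0, 0.2], [-0.2, 0.9], [0.8, 0.5], [0.2, -1.0], [-0.1, -3.4]]
[0.5482 0.1551 0.0442 0.2373] 13.6
[[0.6, 0.2], [0.6, -0.3], [-0.4, -0.8], [-0.7, 0.1], [-0.0, 0.1], [0.0, 1.4], [0.0, -0.3]]
```

Run:
```python
from fitw import *
W1=pickle.load(open('W1.pkl','rb'));W2=pickle.load(open('W2.pkl','rb'))
a=lambda u,v:(210+(u+.5)/5-.5,185+(v+.5)/5-.5); b=lambda u,v:(155+(u+.5)/14-.5,190+(v+.5)/14-.5)
o2=[(W2,(-32,-18,0),a(282,183)),(W2,(-32,18,0),a(465,180)),(W2,(-32,-18,50),a(300,424)),(W2,(-32,18,50),a(484,418)),(W2,(32,-18,50),a(262,506)),(W2,(32,-18,0),a(252,312))]
o1=[(W1,(-32,-18,0),b(458,60)),(W1,(32,-18,0),b(135,165)),(W1,(-32,18,0),b(608,172)),(W1,(-32,-18,50),b(455,365)),(W1,(32,-18,50),b(113,450)),(W1,(-32,18,50),b(588,435)),(W1,(32,18,50),b(260,538))]
def fit2(obs,free):
    def pts(v,X):
        c,s=np.cos(v[3]),np.sin(v[3]); X=np.array(X)/1e3-[0,0,.025]; X=X*(1-v[4:7]/np.array([32,18,25]))
        return [v[0]+c*X[0]-s*X[1],v[1]+s*X[0]+c*X[1],v[2]+.025+X[2]]
    f=lambda v:np.r_[np.concatenate([proj(p,pts(v,X))-uv for p,X,uv in obs]),v[4:7]*.3]
    s=least_squares(f,[.53,.12,.061,.23,0,0,0],loss='soft_l1'); return s.x,f(s.x)[:-3].reshape(-1,2)
x,r=fit2(o1+o2,1);print(x.round(4));print(r.round(1).tolist())
for n in("W1","W2"):
    p=globals()[n]; q=np.array(p["attitude"]); print(p["eye"],R.from_quat(q[[1,2,3,0]]).as_matrix().round(3).tolist())
```

```text
[0.5342 0.1267 0.0599 0.2474 0.1459 0.9727 1.8615]
[[1.0, 0.4], [-0.1, 0.4], [0.2, -0.6], [-0.3, -0.1], [-0.6, 0.4], [0.6, 1.2], [-0.4, -0.1], [0.1, 0.4], [-1.0, 0.4], [-0.4, 0.3], [0.7, -0.2], [0.2, -0.8], [-0.0, -2.2]]
[ 0.29091634 -0.36631445  0.34743921] [[-0.979, 0.136, 0.15], [0.198, 0.478, 0.856], [0.045, 0.868, -0.495]]
[0.27256287 0.00790585 0.17480914] [[-0.317, 0.487, 0.814], [0.947, 0.121, 0.297], [0.046, 0.865, -0.5]]
```

Run:
```python
from wp import *
q=np.array([-0.5568,-0.0365,2.5612,1.4136,0.5875,2.6248])
print(FK(q)[0])
q=go(q,[(1.0,2.2,-1.3,-.038,2),(2.0,.5,-.3,0,5)])
print(FK(q)[1].as_matrix().round(3))
```

```text
[0.4146909  0.0589175  0.12169523]
[0.425 0.081 0.109] lean 19.0 [-0.38  0.02  2.58  1.72  0.47  2.48] v 1.39 e 0.0 wr [ 0.19 -0.    0.37]
[0.435 0.103 0.096] lean 17.0 [-0.2   0.08  2.59  2.13  0.4   2.23] v 1.88 e 0.0 wr [0.2  0.03 0.36]
[0.455 0.108 0.093] lean 17.0 [-0.16  0.12  2.56  2.21  0.38  2.19] v 0.34 e 0.0 wr [0.22 0.04 0.36]
[0.475 0.113 0.09 ] lean 17.0 [-0.13  0.15  2.53  2.27  0.37  2.16] v 0.26 e 0.0 wr [0.24 0.04 0.36]
[0.495 0.118 0.087] lean 17.0 [-0.1   0.18  2.49  2.31  0.36  2.14] v 0.2 e 0.0 wr [0.26 0.05 0.35]
[0.515 0.123 0.084] lean 17.0 [-0.07  0.21  2.45  2.34  0.35  2.13] v 0.17 e 0.0 wr [0.28 0.05 0.35]
[0.535 0.128 0.081] lean 17.0 [-0.05  0.24  2.42  2.37  0.33  2.13] v 0.17 e 0.0 wr [0.3  0.06 0.35]
[[-0.243  0.715  0.655]
 [ 0.969  0.148  0.199]
 [ 0.045  0.683 -0.729]]
```

Split the first part into slower rows, and stop just short of the block to look.

carry_out([
  [[1, 0.5, 1.0, -0.6, -0.019], [1, 0.5, 1.0, -0.6, -0.019], [1, 0.5, 1.1, -0.6, -0.019], [1, 0.5, 1.1, -0.7, -0.019], [1, 0, 0, 0, 0], [1, 0, 0, 0, 0]],
])

```text
clock: 13.65
position: [0.4397, 0.0952, 0.0982]
ee_rot: [0.212, 0.579, 0.727, 0.302]
contact_force: [-0.0, -0.2, 0.1]
width: 0.0854
```

```bash
python3 -c "
from h import *
import pickle
st()
p=cams.get_image('wrist');p['fish']=1;pickle.dump(p,open('W3.pkl','wb'));save(p,'w3.png',(150,180,360,340),3.8)"
```

```text
t 13.65 q [-0.2292  0.0762  2.5851  2.0904  0.4001  2.2569] p [0.4397 0.0952 0.0982] r 0.4499 z [ 0.6583  0.1936 -0.7275] x [-0.239  0.97   0.042] F [-0.  -0.2  0.1] w 0.0854
```

View pics/w3.png

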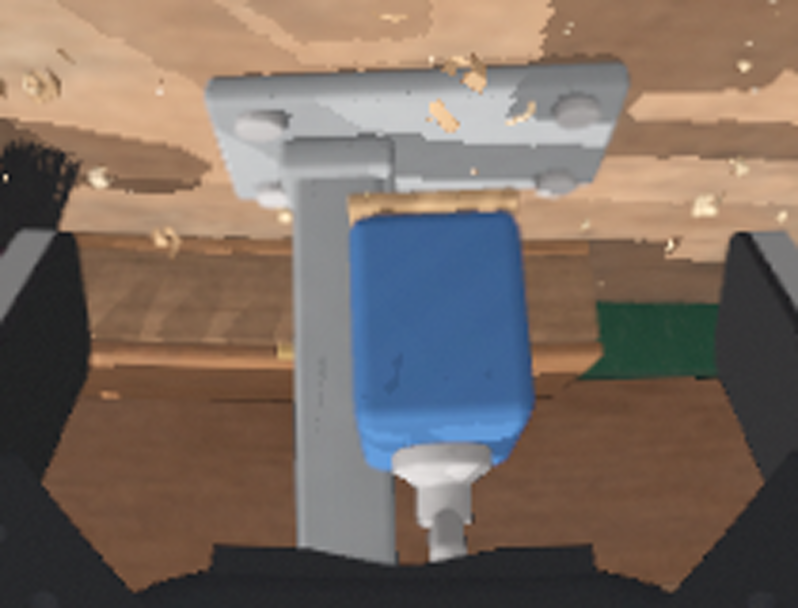

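Run:
```python
from fitw import *
W=[pickle.load(open('W%d.pkl'%i,'rb')) for i in(1,2,3)]; W1,W2,W3=W
mk=lambda x,y,s:(lambda u,v:(x+(u+.5)/s-.5,y+(v+.5)/s-.5))
a=mk(210,185,5);b=mk(155,190,14);c=mk(150,180,3.8)
o2=[(W2,(-32,-18,0),a(282,183)),(W2,(-32,18,0),a(465,180)),(W2,(-32,-18,50),a(300,424)),(W2,(-32,18,50),a(484,418)),(W2,(32,-18,50),a(262,506))]
o1=[(W1,(-32,-18,0),b(458,60)),(W1,(32,-18,0),b(135,165)),(W1,(-32,18,0),b(608,172)),(W1,(-32,-18,50),b(455,365)),(W1,(32,-18,50),b(113,450)),(W1,(-32,18,50),b(588,435)),(W1,(32,18,50),b(260,538))]
o3=[(W3,(-32,-18,0),c(349,195)),(W3,(-32,18,0),c(519,190)),(W3,(-32,-18,50),c(358,412)),(W3,(-32,18,50),c(530,405)),(W3,(32,-18,50),c(375,468)),(W3,(32,18,50),c(487,467))]
def fit2(obs):
    def pts(v,X):
        c,s=np.cos(v[3]),np.sin(v[3]); X=np.array(X)/1e3-[0,0,.025]; X=X*(1-v[4:7]/np.array([32,18,25]))
        return [v[0]+c*X[0]-s*X[1],v[1]+s*X[0]+c*X[1],v[2]+.025+X[2]]
    f=lambda v:np.r_[np.concatenate([proj(p,pts(v,X))-uv for p,X,uv in obs]),v[4:7]*.3]
    s=least_squares(f,[.53,.12,.061,.23,0,0,0],loss='soft_l1'); return s.x,f(s.x)[:-3].reshape(-1,2)
for o in(o1+o2+o3,o2+o3):
    x,r=fit2(o);print(x.round(4));print(r.round(1).tolist())
s=telemetry.get_state();m=R.from_quat(s["ee_rot"][[1,2,3,0]]).as_matrix()
x,_=fit2(o1+o2+o3); ex=np.array([np.cos(x[3]),np.sin(x[3]),0]); g=np.array([x[0],x[1],.093])-.014*ex
T=g+.019*m[:,2]; print("TCP target",T,"delta cm",(T-s["position"])*100,"jaw az-90",np.degrees(np.arctan2(m[1,0],m[0,0]))-90,np.degrees(x[3]))
```

```text
[ 0.534   0.1262  0.0598  0.2442 -0.1144  1.2164  1.7448]
[[1.2, 0.2], [-0.1, 0.2], [0.2, -0.9], [-0.0, -0.2], [-0.7, 0.3], [0.7, 1.1], [-0.6, -0.2], [0.1, -0.1], [-1.4, -0.1], [-0.3, 0.1], [0.3, -0.3], [-0.0, -0.9], [0.8, 0.4], [-1.6, -0.1], [0.2, 1.3], [0.4, 0.9], [-1.7, -0.6], [4.5, -2.1]]
[ 0.5362  0.1267  0.0601  0.2464 -3.8793  1.3476  2.0708]
[[0.3, -0.2], [-1.2, -0.2], [-0.1, -0.4], [0.5, -0.8], [-0.4, 0.3], [0.8, 0.4], [-1.7, -0.1], [0.1, 0.9], [0.3, 0.4], [-1.3, 0.2], [3.9, -1.2]]
TCP target [0.53296763 0.1265175  0.07917928] delta cm [ 9.36265944  3.14995989 -1.90679344] jaw az-90 13.77112242576257 13.993009826936426
```

carry_out([
  [[1, 1.5, 0.8, -0.4, 0], [1, 2.0, 0.8, -0.4, 0], [1, 2.0, 0.55, -0.4, 0], [1, 2.0, 0.5, -0.4, 0], [1, 1.2, 0.3, -0.3, 0], [1, 0.6, 0.2, 0, 0], [1, 0, 0, 0, 0]],
])

```text
clock: 14.4
position: [0.5313, 0.1273, 0.0791]
ee_rot: [0.212, 0.58, 0.726, 0.302]
contact_force: [-0.3, -0.1, 0.4]
width: 0.0856
```

```bash
python3 -c "
from h import *
import pickle
st()
p=cams.get_image('wrist');p['fish']=1;pickle.dump(p,open('W4.pkl','wb'));save(p,'w4.png',s=1.5)
p=cams.get_image('top');pickle.dump(p,open('T4.pkl','wb'));save(p,'t4.png',(160,140,250,230),7)"
```

```text
t 14.4 q [-0.0431  0.2457  2.4293  2.4217  0.3426  2.0805] p [0.5313 0.1273 0.0791] r 0.5464 z [ 0.6583  0.1932 -0.7276] x [-0.237  0.97   0.043] F [-0.3 -0.1  0.4] w 0.0856
```

View pics/w4.png

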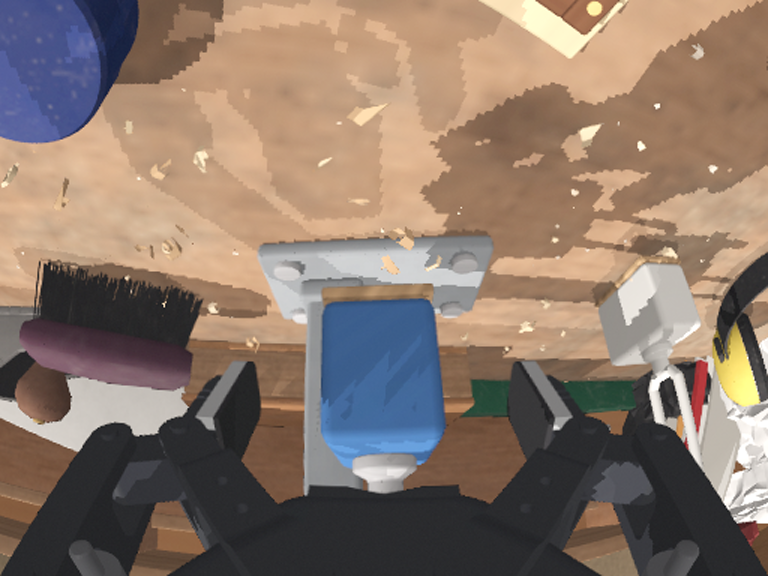

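View pics/t4.png

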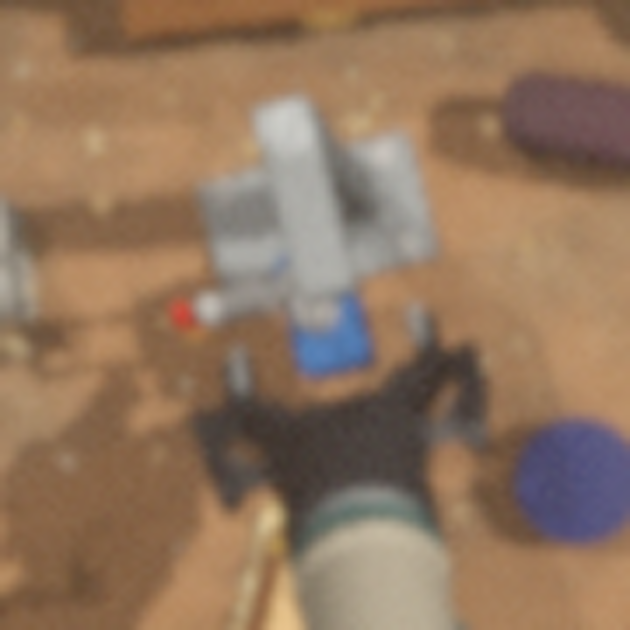

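carry_out([
  [[-1, 0, 0, 0, 0], [-1, 0, 0, 0, 0], [-1, 0, 0, 0, 0], [-1, 0, 0, 0, 0], [-1, 0, 0, 0, 0], [-1, 0, 0, 0, 0]],
], force=70)

```text
clock: 15.1
position: [0.5303, 0.1286, 0.079]
ee_rot: [0.211, 0.579, 0.727, 0.302]
contact_force: [-1.9, 2.6, 0.9]
width: 0.035
```

```bash
python3 -c "
from h import *
import pickle
st()
p=cams.get_image('wrist');p['fish']=1;pickle.dump(p,open('W5.pkl','wb'));save(p,'w5.png',(120,150,392,384),2.8)
p=cams.get_image('top');pickle.dump(p,open('T5.pkl','wb'));save(p,'t5.png',(170,160,240,220),10)"
```

```text
t 15.1 q [-0.041   0.2453  2.4308  2.423   0.3434  2.0792] p [0.5303 0.1286 0.079 ] r 0.5456 z [ 0.6577  0.1949 -0.7277] x [-0.24   0.97   0.043] F [-1.9  2.6  0.9] w 0.035
```

View pics/w5.png

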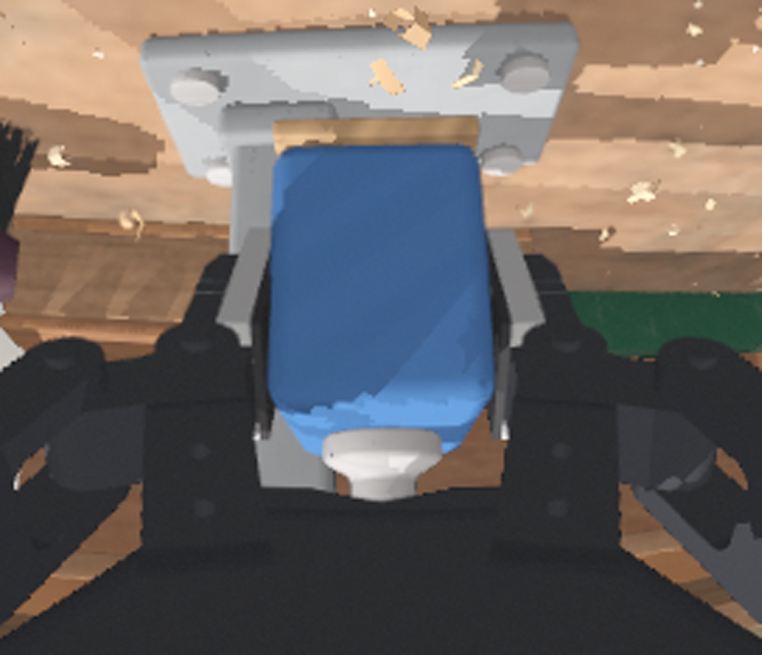

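View pics/t5.png

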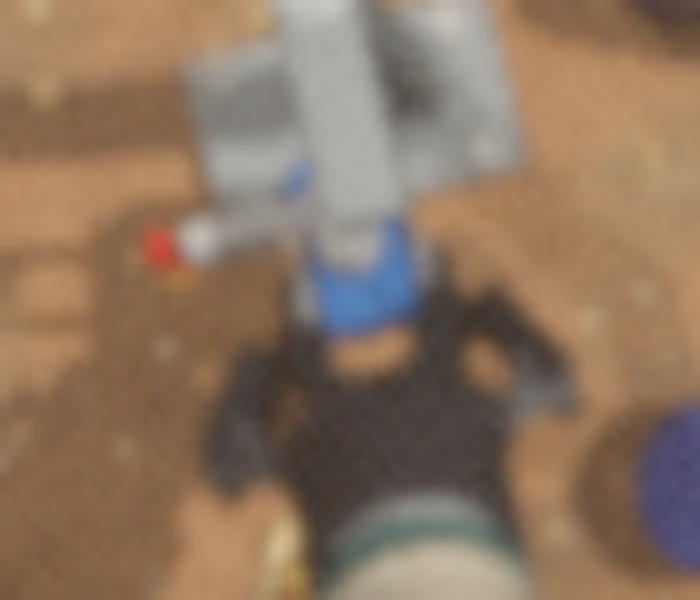

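carry_out([
  [[-1, 0, 0, 0.4, 0], [-1, 0, 0, 0.4, 0], [-1, 0, 0, 0, 0]],
])

```text
clock: 15.5
position: [0.5292, 0.1271, 0.0856]
ee_rot: [0.211, 0.581, 0.727, 0.3]
contact_force: [-0.1, -0.5, -5.8]
width: 0.0352
```

carry_out([
  [[-1, -0.2, 0.8, 0, 0], [-1, -0.2, 0.8, 0, 0], [-1, -0.2, 0.8, 0, 0], [-1, 0, 0, 0, 0]],
])

```text
clock: 15.9
position: [0.5228, 0.1521, 0.0852]
ee_rot: [0.21, 0.581, 0.727, 0.301]
contact_force: [1.1, -0.6, -4.7]
width: 0.0352
```

```bash
python3 -c "
from h import *
import pickle
st()
p=cams.get_image('top');pickle.dump(p,open('T6.pkl','wb'));save(p,'t6.png',(170,160,240,220),10)
p=cams.get_image('wrist');p['fish']=1;pickle.dump(p,open('W6.pkl','wb'));save(p,'w6.png',(120,150,392,384),2.8)"
```

```text
t 15.9 q [0.043  0.2243 2.4209 2.5285 0.2903 2.0481] p [0.5228 0.1521 0.0852] r 0.5445 z [ 0.6545  0.193  -0.731 ] x [-0.237  0.97   0.044] F [ 1.1 -0.6 -4.7] w 0.0352
```

View pics/t6.png

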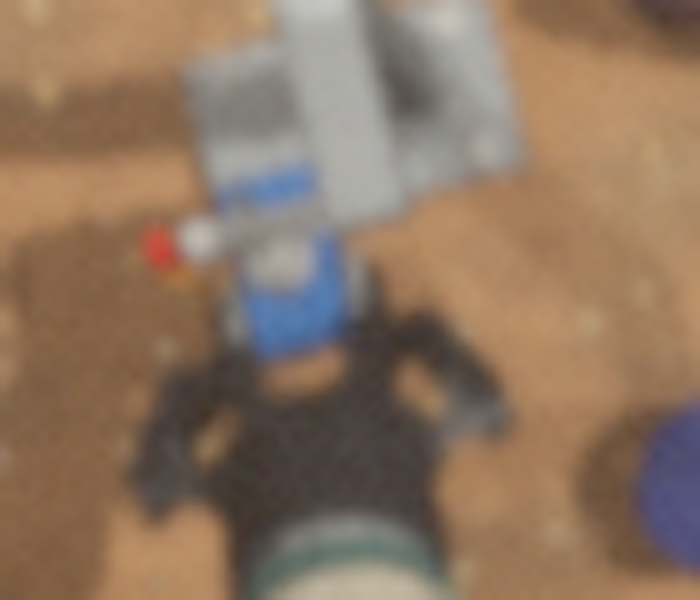

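View pics/w6.png

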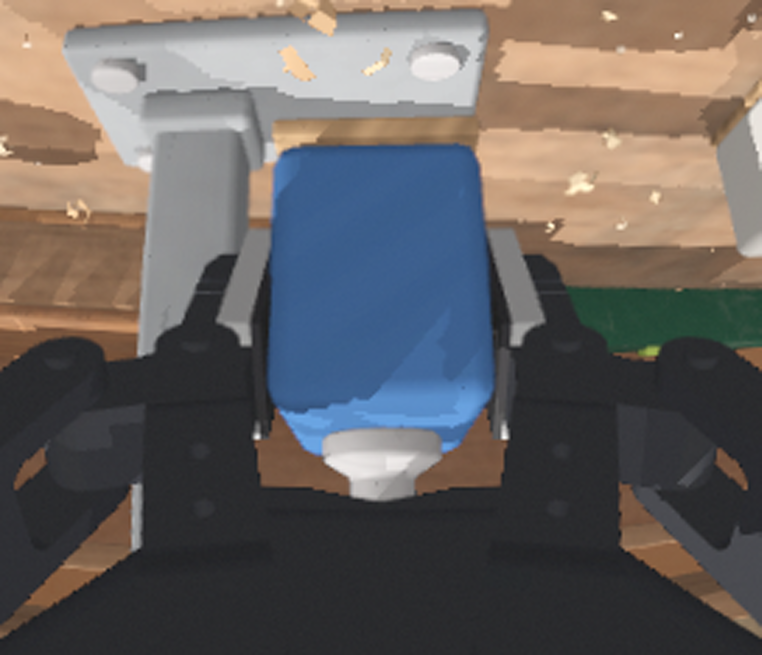

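carry_out([
  [[-1, -0.15, 0.7, 0.05, 0], [-1, -0.15, 0.7, 0.05, 0], [-1, -0.15, 0.7, 0.05, 0], [-1, -0.15, 0.6, 0, 0], [-1, 0, 0, 0, 0]],
])

```text
clock: 16.5
position: [0.5183, 0.1787, 0.088]
ee_rot: [0.211, 0.581, 0.726, 0.302]
contact_force: [-0.7, -1.5, -4.2]
width: 0.0351
```

```bash
python3 -c "
from h import *
import pickle
s=st()
d=s['position']-[.5303,.1286,.079]; e=np.array([.970,.242]); print('ex',d[:2]@e*1e3,'ey',d[:2]@[-.242,.97]*1e3,'z',d[2]*1e3)
p=cams.get_image('top');pickle.dump(p,open('T7.pkl','wb'));save(p,'t7.png',(170,160,240,220),10)"
```

```text
t 16.5 q [0.1364 0.2226 2.4113 2.7358 0.2612 1.9195] p [0.5183 0.1787 0.088 ] r 0.5482 z [ 0.6569  0.193  -0.7288] x [-0.236  0.971  0.044] F [-0.7 -1.5 -4.2] w 0.0351
ex 0.4446296945144175 ey 51.4864528266204 z 8.96711337490809
```

View pics/t7.png

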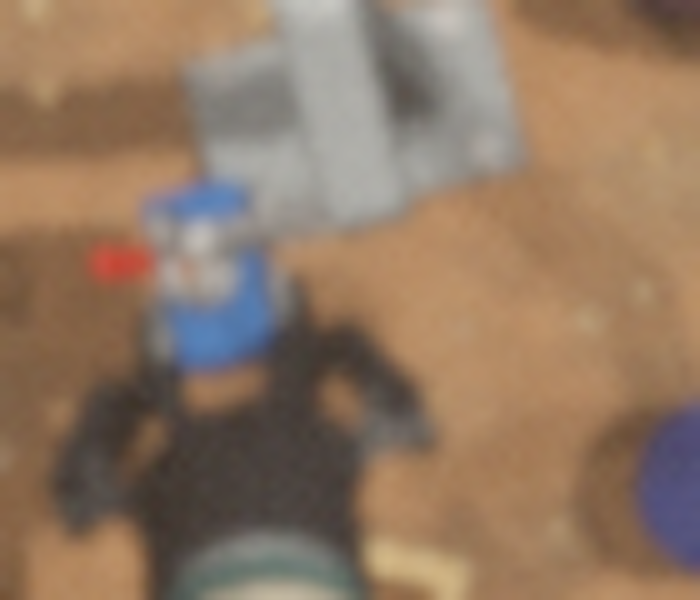

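carry_out([
  [[-1, -0.1, 0.25, 0, 0], [-1, 0, 0, 0, 0]],
])

```text
clock: 16.75
position: [0.5175, 0.1811, 0.0882]
ee_rot: [0.211, 0.581, 0.726, 0.302]
contact_force: [1.6, -2.9, -4.7]
width: 0.0353
```

```bash
python3 -c "
from h import *
import pickle
s=st()
d=s['position']-[.5303,.1286,.079]; e=np.array([.970,.242]); print('ex',d[:2]@e*1e3,'ey',d[:2]@[-.242,.97]*1e3,'z',d[2]*1e3)
p=cams.get_image('top');pickle.dump(p,open('T8.pkl','wb'));save(p,'t8.png',(170,165,220,205),14)"
```

```text
t 16.75 q [0.145  0.2224 2.4113 2.7584 0.26   1.9032] p [0.5175 0.1811 0.0882] r 0.5482 z [ 0.6574  0.1931 -0.7284] x [-0.237  0.971  0.044] F [ 1.6 -2.9 -4.7] w 0.0353
ex 0.2542323505888594 ey 54.035753916642356 z 9.186562608295311
```

View pics/t8.png

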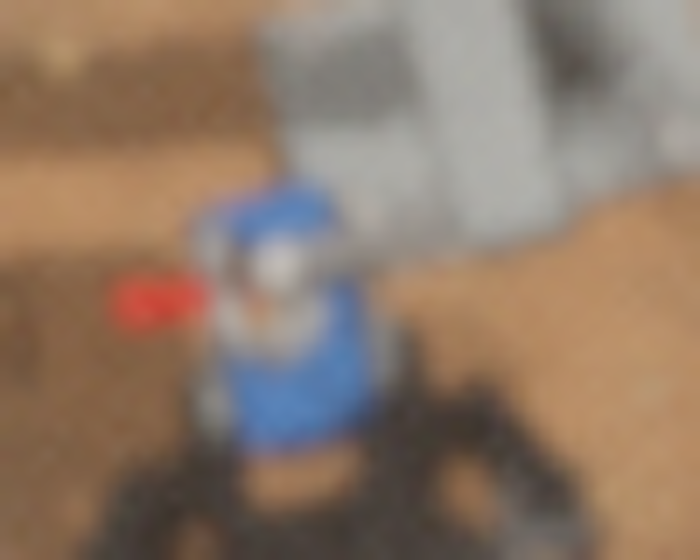

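carry_out([
  [[-1, 0, 0, 0.5, 0], [-1, 0, 0, 0.5, 0], [-1, 0, 0, 0.4, 0]],
])

```text
clock: 17.1
position: [0.5172, 0.1813, 0.1022]
ee_rot: [0.211, 0.58, 0.727, 0.302]
contact_force: [0.2, -0.8, -5.3]
width: 0.0353
```

```bash
python3 -c "
from h import *
import pickle
s=st()
d=s['position']-[.5303,.1286,.079]; e=np.array([.970,.242]); print('ex',d[:2]@e*1e3,'ey',d[:2]@[-.242,.97]*1e3,'z',d[2]*1e3,s['moment'])
"
```

```text
t 17.1 q [0.1453 0.1855 2.3906 2.6548 0.2075 2.0083] p [0.5172 0.1813 0.1022] r 0.548 z [ 0.657   0.1935 -0.7286] x [-0.238  0.97   0.043] F [ 0.2 -0.8 -5.3] w 0.0353
ex 0.010058782143821526 ey 54.31300455705045 z 23.218851271314954 [-0.22341905  0.90663543 -0.102039  ]
```

carry_out([
  [[-1, 0, 0, 0.5, 0], [-1, 0, 0, 0.5, 0], [-1, 0, 0, 0.5, 0], [-1, 0, 0, 0.4, 0], [-1, 0, 0, 0, 0]],
])

```text
clock: 17.6
position: [0.5175, 0.1818, 0.1219]
ee_rot: [0.212, 0.579, 0.727, 0.303]
contact_force: [-0.6, -0.4, -4.4]
width: 0.0353
```

```bash
python3 -c "
from h import *
import pickle
s=st()
d=s['position']-[.5303,.1286,.079]; e=np.array([.970,.242]); print('ex',d[:2]@e*1e3,'ey',d[:2]@[-.242,.97]*1e3,'z',d[2]*1e3,s['moment'])
p=cams.get_image('top');pickle.dump(p,open('T9.pkl','wb'));save(p,'t9.png',(170,165,220,205),14)
p=cams.get_image('scene');save(p,'s9.png',(210,130,290,220),7)"
```

```text
t 17.6 q [0.1456 0.1387 2.3611 2.4148 0.1465 2.2509] p [0.5175 0.1818 0.1219] r 0.5485 z [ 0.6583  0.1946 -0.7272] x [-0.24   0.97   0.043] F [-0.6 -0.4 -4.4] w 0.0353
ex 0.4928701099005638 ey 54.67312974319517 z 42.93048600077618 [-0.26803407  0.89289843  0.01647893]
```

View pics/t9.png

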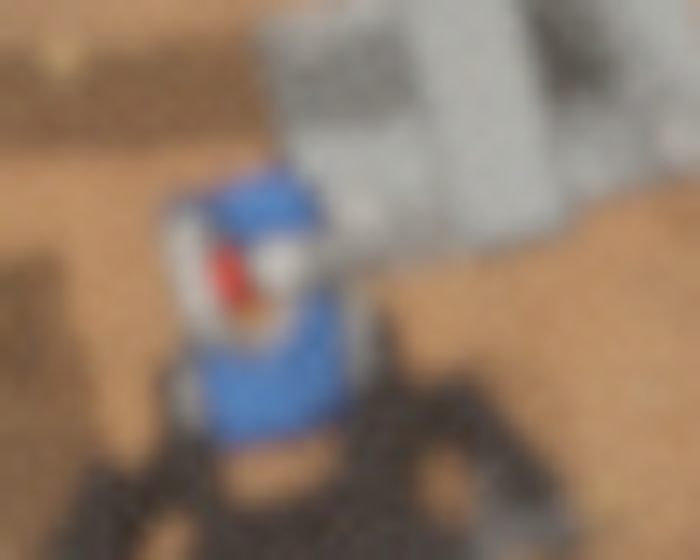

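View pics/s9.png

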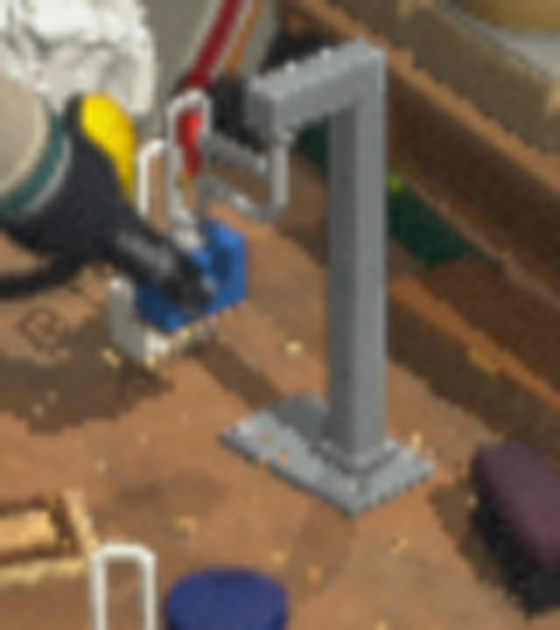

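carry_out([
  [[-1, -0.15, 0.7, 0, 0], [-1, -0.2, 0.7, 0, 0], [-1, -0.2, 0.7, 0, 0], [-1, -0.2, 0.7, 0, 0], [-1, 0, 0, 0, 0]],
])

```text
clock: 18.2
position: [0.5092, 0.21, 0.1206]
ee_rot: [0.211, 0.58, 0.727, 0.302]
contact_force: [-0.4, -0.2, -5.1]
width: 0.0354
```

```bash
python3 -c "
from h import *
import pickle
s=st()
d=s['position']-[.5303,.1286,.079]; e=np.array([.970,.242]); print('ex',d[:2]@e*1e3,'ey',d[:2]@[-.242,.97]*1e3,'z',d[2]*1e3,s['moment'])
p=cams.get_image('top');pickle.dump(p,open('T10.pkl','wb'));save(p,'t10.png',(150,150,350,250),4)
p=cams.get_image('scene');save(p,'s10.png',(210,130,290,220),7)"
```

```text
t 18.2 q [0.2456 0.1465 2.3529 2.8877 0.1147 1.857 ] p [0.5092 0.21   0.1206] r 0.5508 z [ 0.6562  0.1942 -0.7292] x [-0.238  0.97   0.044] F [-0.4 -0.2 -5.1] w 0.0354
ex -0.7639533571205399 ey 84.07616706541167 z 41.599473237525025 [-0.21814584  0.94948571  0.0182655 ]
```

View pics/t10.png

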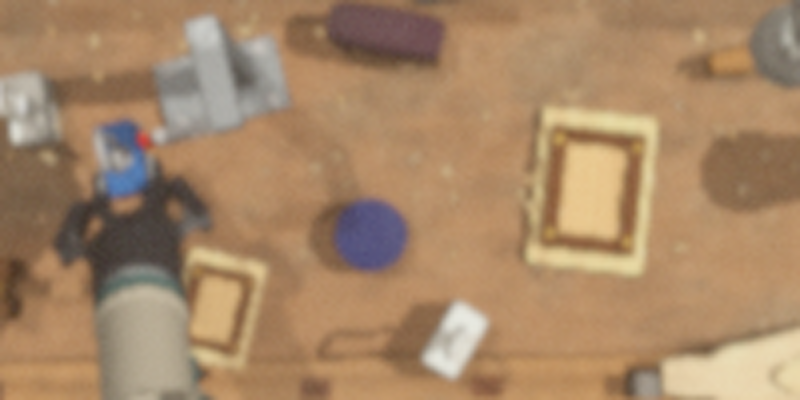

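View pics/s10.png

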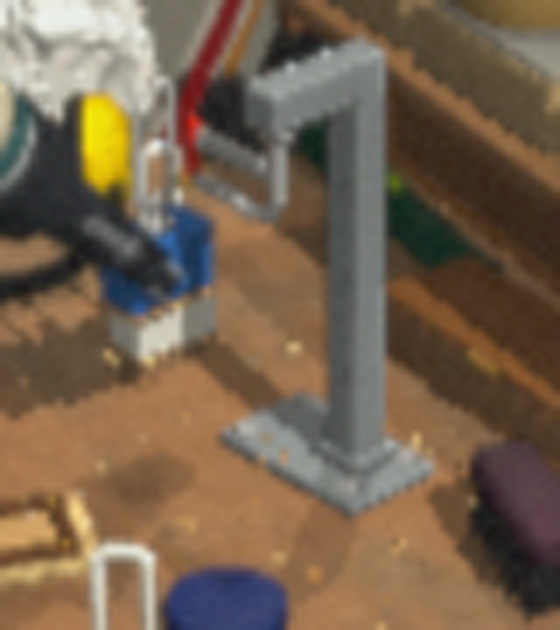

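Run:
```python
from wp import *
q=np.array([0.2456,0.1465,2.3529,2.8877,0.1147,1.857])
print(FK(q)[0])
q=go(q,[(-1.7,-.43,-.2,0,4),(.5,-2.2,0,0,6),(.6,-2.,0,-.03,3),(2.0,-2.,0,-.03,3),(0,-2.,0,-.03,5),(-1.4,-1.1,-.6,-.01,5)])
```

```text
[0.50912645 0.21041047 0.12047718]
[0.492 0.206 0.118] lean 16.0 [0.25 0.13 2.39 2.92 0.13 1.82] v 0.16 e 0.0 wr [0.25 0.14 0.38]
[0.475 0.202 0.116] lean 16.0 [0.25 0.11 2.42 2.94 0.15 1.8 ] v 0.16 e 0.0 wr [0.24 0.13 0.38]
[0.458 0.198 0.114] lean 16.0 [0.25 0.09 2.46 2.96 0.17 1.78] v 0.16 e 0.0 wr [0.22 0.13 0.38]
[0.441 0.193 0.112] lean 16.0 [0.24 0.08 2.49 2.98 0.18 1.76] v 0.16 e 0.0 wr [0.2  0.12 0.38]
[0.446 0.171 0.112] lean 16.0 [0.14 0.07 2.5  2.63 0.2  2.03] v 1.59 e 0.0 wr [0.21 0.1  0.38]
[0.451 0.149 0.112] lean 16.0 [0.04 0.06 2.51 2.35 0.24 2.23] v 1.28 e 0.0 wr [0.21 0.08 0.38]
[0.456 0.127 0.112] lean 16.0 [-0.06  0.06  2.51  2.13  0.28  2.37] v 0.98 e 0.0 wr [0.22 0.06 0.38]
[0.461 0.105 0.112] lean 16.0 [-0.16  0.06  2.51  1.97  0.33  2.45] v 0.74 e 0.0 wr [0.22 0.03 0.38]
[0.466 0.083 0.112] lean 16.0 [-0.26  0.06  2.51  1.84  0.38  2.5 ] v 0.58 e 0.0 wr [0.23 0.01 0.38]
[0.471 0.061 0.112] lean 16.0 [-0.35  0.07  2.5   1.74  0.42  2.53] v 0.5 e 0.0 wr [ 0.23 -0.01  0.38]
[0.477 0.041 0.112] lean 15.0 [-0.39  0.08  2.49  1.72  0.43  2.54] v 0.26 e 0.0 wr [ 0.2
[... 903 characters left out ...]
  2.32  1.62  0.41  2.67] v 0.18 e 0.0 wr [ 0.3  -0.14  0.38]
[ 0.549 -0.159  0.112] lean -2.0 [-0.67  0.2   2.31  1.61  0.41  2.68] v 0.17 e 0.0 wr [ 0.3  -0.15  0.38]
[ 0.535 -0.17   0.106] lean -3.0 [-0.72  0.21  2.33  1.64  0.44  2.61] v 0.3 e 0.0 wr [ 0.29 -0.16  0.37]
[ 0.521 -0.181  0.1  ] lean -4.0 [-0.77  0.21  2.35  1.66  0.46  2.55] v 0.28 e 0.0 wr [ 0.27 -0.17  0.37]
[ 0.507 -0.192  0.094] lean -4.0 [-0.82  0.22  2.38  1.68  0.49  2.49] v 0.29 e 0.0 wr [ 0.26 -0.17  0.36]
[ 0.493 -0.203  0.088] lean -5.0 [-0.87  0.23  2.4   1.69  0.51  2.43] v 0.3 e 0.0 wr [ 0.24 -0.18  0.35]
[ 0.479 -0.214  0.082] lean -5.0 [-0.93  0.24  2.42  1.7   0.54  2.38] v 0.3 e 0.0 wr [ 0.23 -0.19  0.35]
```

carry_out([
  [[-1, -1.5, -0.4, -0.2, 0], [-1, -1.8, -0.4, -0.2, 0], [-1, -1.8, -0.4, -0.2, 0], [-1, -1.7, -0.5, -0.2, 0], [-1, 0.2, -1.1, 0, 0], [-1, 0.2, -1.1, 0, 0], [-1, 0.3, -1.2, 0, 0], [-1, 0.3, -1.3, 0, 0], [-1, 0.4, -1.6, 0, 0], [-1, 0.4, -1.8, 0, 0], [-1, 0.4, -2.0, 0, 0], [-1, 0.4, -2.0, 0, 0]],
])

```text
clock: 19.5
position: [0.4678, 0.0709, 0.1134]
ee_rot: [0.211, 0.579, 0.727, 0.302]
contact_force: [0.8, -0.4, -4.9]
width: 0.035
```

```bash
python3 -c "
from h import *
st()"
```

```text
t 19.5 q [-0.3095  0.0629  2.5047  1.7763  0.4051  2.5218] p [0.4678 0.0709 0.1134] r 0.4732 z [ 0.6571  0.195  -0.7281] x [-0.24   0.97   0.044] F [ 0.8 -0.4 -4.9] w 0.035
```

Run:
```python
from wp import *
q=np.array([-0.3095,0.0629,2.5047,1.7763,0.4051,2.5218])
q=go(q,[(.6,-2.2,0,-.05,3),(2.0,-2.,-.1,-.05,4),(0,-2.,-.1,-.01,4)])
```

```text
[0.474 0.049 0.113] lean 14.0 [-0.35  0.07  2.5   1.79  0.4   2.52] v 0.22 e 0.0 wr [ 0.23 -0.01  0.38]
[0.48  0.027 0.113] lean 11.0 [-0.38  0.07  2.49  1.8   0.39  2.52] v 0.2 e 0.0 wr [ 0.23 -0.02  0.38]
[0.486 0.005 0.113] lean 8.0 [-0.42  0.08  2.48  1.81  0.38  2.52] v 0.18 e 0.0 wr [ 0.24 -0.03  0.38]
[ 0.506 -0.015  0.112] lean 5.0 [-0.41  0.11  2.45  1.87  0.35  2.51] v 0.24 e 0.0 wr [ 0.26 -0.04  0.38]
[ 0.526 -0.035  0.111] lean 2.0 [-0.41  0.14  2.41  1.92  0.32  2.5 ] v 0.24 e 0.0 wr [ 0.28 -0.04  0.38]
[ 0.546 -0.055  0.11 ] lean -1.0 [-0.41  0.17  2.38  1.97  0.29  2.49] v 0.23 e 0.0 wr [ 0.3  -0.05  0.38]
[ 0.566 -0.075  0.109] lean -4.0 [-0.4   0.2   2.34  2.02  0.26  2.49] v 0.23 e 0.0 wr [ 0.32 -0.06  0.37]
[ 0.566 -0.095  0.108] lean -4.0 [-0.45  0.2   2.33  1.96  0.28  2.52] v 0.29 e 0.0 wr [ 0.32 -0.08  0.37]
[ 0.566 -0.115  0.107] lean -5.0 [-0.5   0.21  2.32  1.9   0.3   2.55] v 0.27 e 0.0 wr [ 0.32 -0.09  0.37]
[ 0.566 -0.135  0.106] lean -5.0 [-0.55  0.22  2.31  1.85  0.32  2.57] v 0.26 e 0.0 wr [ 0.32 -0.11  0.37]
[ 0.566 -0.155  0.105] lean -6.0 [-0.59  0.23  2.3   1.8   0.34  2.59] v 0.24 e 0.0 wr [ 0.32 -0.13  0.37]
```

carry_out([
  [[-1, 0.6, -2.2, 0, -0.05], [-1, 0.6, -2.2, 0, -0.05], [-1, 0.6, -2.2, 0, -0.05], [-1, 2.0, -2.0, 0, -0.05], [-1, 2.0, -2.0, 0, -0.05], [-1, 2.0, -2.0, 0, -0.05], [-1, 2.0, -2.0, 0, -0.05], [-1, 0, -2.2, 0, 0], [-1, 0, -2.2, 0, 0], [-1, 0, -2.2, 0, 0], [-1, 0, -2.0, 0, 0], [-1, 0, 0, 0, 0]],
])

```text
clock: 20.7
position: [0.5663, -0.1638, 0.1135]
ee_rot: [0.262, 0.698, 0.614, 0.26]
contact_force: [-0.7, 0.4, -4.3]
width: 0.0358
```

```bash
python3 -c "
from h import *
import pickle
st()
p=cams.get_image('wrist');p['fish']=1;pickle.dump(p,open('W11.pkl','wb'));save(p,'w11.png',s=1.5)
p=cams.get_image('top');pickle.dump(p,open('T11.pkl','wb'));save(p,'t11.png',(220,140,360,250),5.6)"
```

```text
t 20.7 q [-0.6342  0.2195  2.2759  1.6343  0.3778  2.701 ] p [ 0.5663 -0.1638  0.1135] r 0.5896 z [ 0.684  -0.0462 -0.728 ] x [0.112 0.993 0.042] F [-0.7  0.4 -4.3] w 0.0358
```

View pics/w11.png

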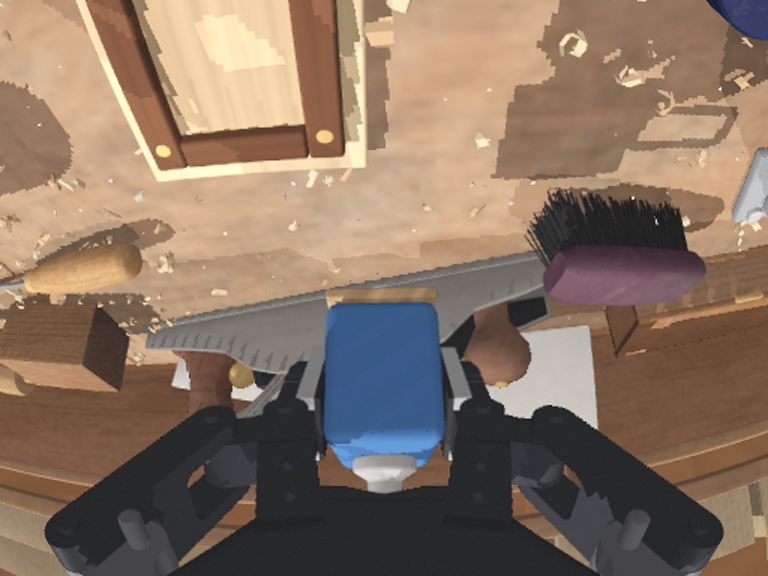

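View pics/t11.png

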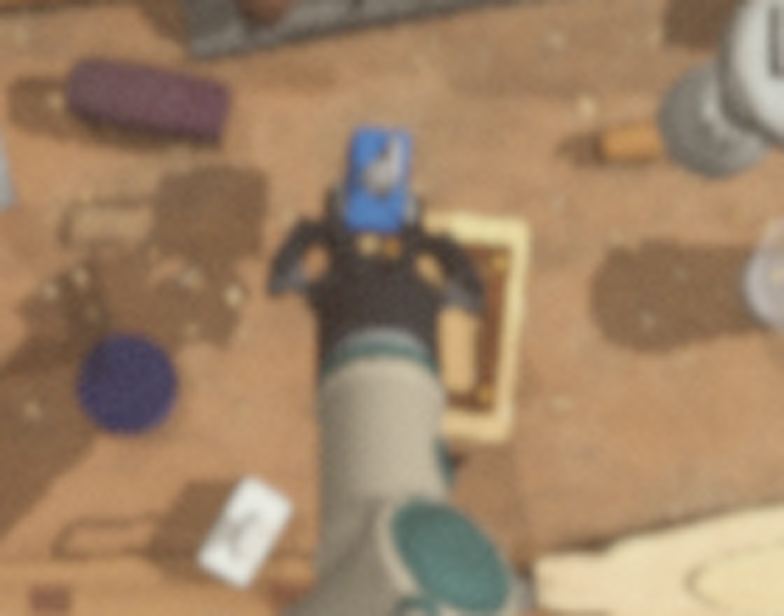

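Run:
```python
from h import *
import pickle
p=pickle.load(open('W11.pkl','rb'));t=pickle.load(open('P1.pkl','rb'))["top"]
save(p,'w11c.png',(40,0,260,140),3.6)
g=lambda u,v,z:onz(p,(u/1.5,v/1.5),z).round(4)
print(p["eye"]); print("outer +x+y",g(366,165,.012),"+x-y",g(158,181,.012)); print("patch",g(303,128,.015),g(180,137,.015))
save(t,'tj.png',(270,165,330,230),10)
```

```text
[ 0.41624413 -0.14957981  0.16613109]
outer +x+y [ 0.5658 -0.168   0.012 ] +x-y [ 0.5534 -0.2748  0.012 ]
patch [ 0.5355 -0.1912  0.015 ] [ 0.527  -0.2474  0.015 ]
```

View pics/w11c.png

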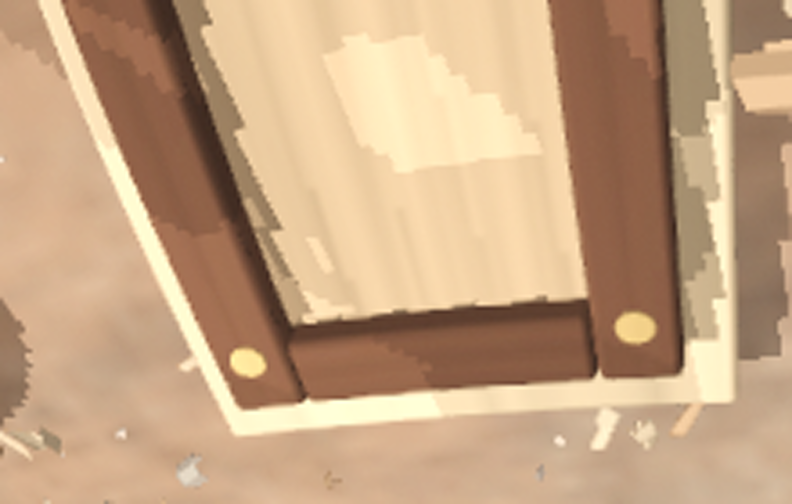

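View pics/tj.png

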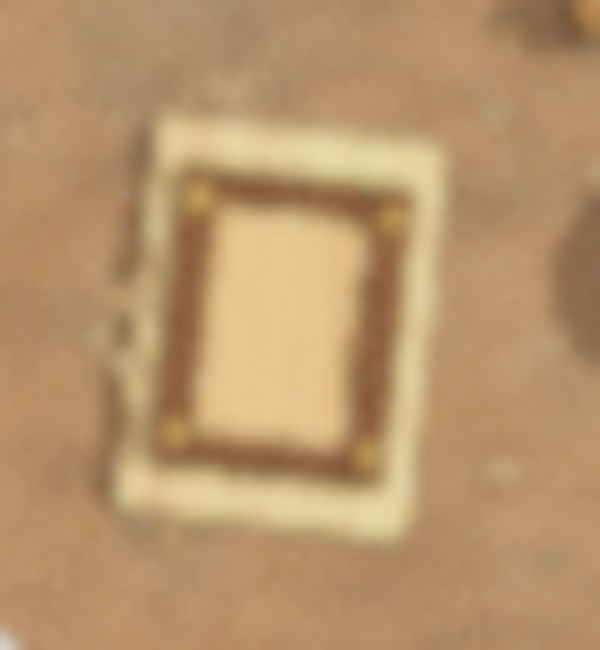

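carry_out([
  [[-1, -1.2, -0.6, -0.8, 0], [-1, -1.4, -0.8, -0.9, 0], [-1, -1.4, -0.9, -0.9, 0], [-1, -1.5, -0.9, -0.9, 0], [-1, -1.5, -0.9, -0.9, 0], [-1, -1.4, -0.9, -0.9, 0], [-1, 0, 0, 0, 0]],
])

```text
clock: 21.5
position: [0.4802, -0.2105, 0.0589]
ee_rot: [0.259, 0.699, 0.614, 0.26]
contact_force: [1.0, -0.2, -4.7]
width: 0.0352
```

```bash
python3 -c "
from h import *
import pickle
st()
p=cams.get_image('wrist');p['fish']=1;pickle.dump(p,open('W12.pkl','wb'));save(p,'w12.png',s=1.5)
p=cams.get_image('top');pickle.dump(p,open('T12.pkl','wb'));save(p,'t12.png',(260,160,340,240),8)"
```

```text
t 21.5 q [-0.9299  0.3056  2.4436  1.8142  0.5659  2.2114] p [ 0.4802 -0.2105  0.0589] r 0.5243 z [ 0.6815 -0.0433 -0.7305] x [0.111 0.993 0.045] F [ 1.  -0.2 -4.7] w 0.0352
```

View pics/w12.png

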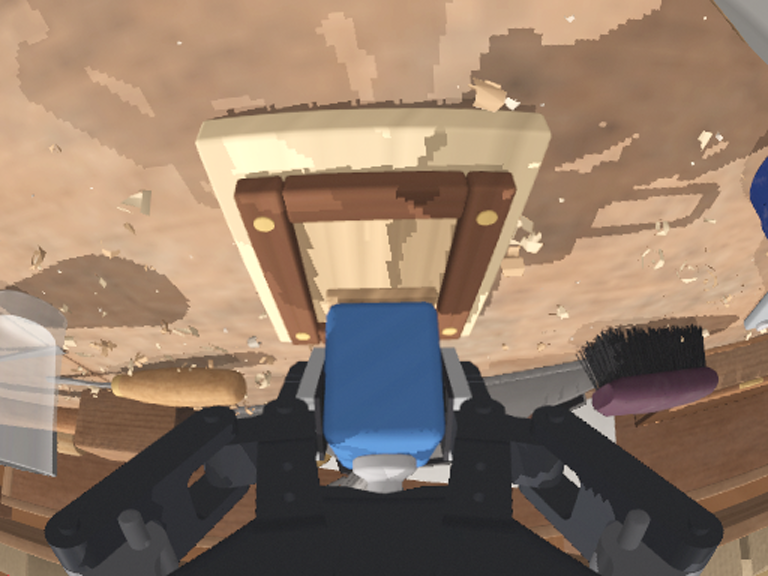

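View pics/t12.png

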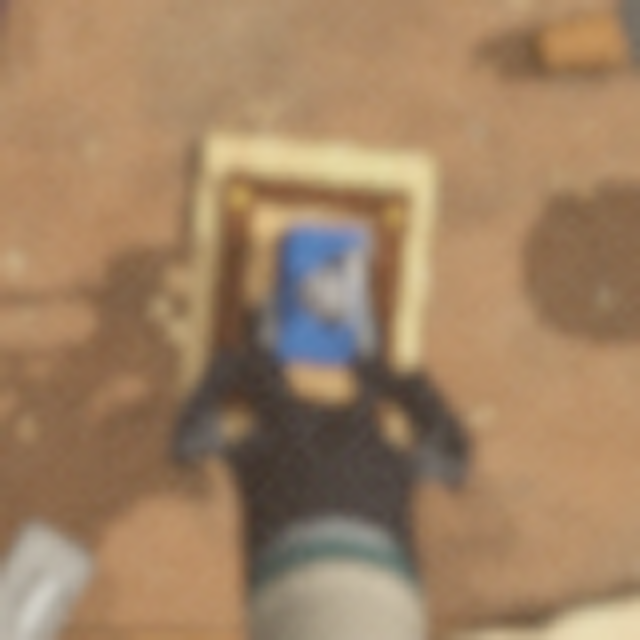

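Run:
```python
from h import *
import pickle
p=pickle.load(open('W12.pkl','rb'))
g=lambda u,v,z:onz(p,((u+.5)/1.5-.5,(v+.5)/1.5-.5),z)
a,b=g(328,293,.041),g(437,291,.041); print("sole front corners",a.round(4),b.round(4),np.linalg.norm(a-b),"mid",((a+b)/2).round(4))
ex=np.array([np.cos(np.radians(-6.4)),np.sin(np.radians(-6.4)),0]); W=(a+b)/2+.032*ex; print("weight centre",W)
print("outer -x corners", g(198,137,.012).round(4),g(550,133,.012).round(4)) 
print("fence top inner -x corners",g(290,220,.021).round(4),g(468,219,.021).round(4))
print("pins",[g(u,v,.021).round(4) for u,v in((264,224),(486,218),(303,337),(450,331))], np.mean([g(u,v,.021) for u,v in((264,224),(486,218),(303,337),(450,331))],axis=0))
```

```text
sole front corners [ 0.4526 -0.2249  0.041 ] [ 0.458  -0.1898  0.041 ] 0.03549378216142222 mid [ 0.4553 -0.2073  0.041 ]
weight centre [ 0.48711954 -0.21090359  0.041     ]
outer -x corners [ 0.4044 -0.2551  0.012 ] [ 0.419  -0.1509  0.012 ]
fence top inner -x corners [ 0.4379 -0.2348  0.021 ] [ 0.4471 -0.1771  0.021 ]
pins [array([ 0.4381, -0.2439,  0.021 ]), array([ 0.4474, -0.1709,  0.021 ]), array([ 0.5285, -0.2551,  0.021 ]), array([ 0.5366, -0.1815,  0.021 ])] [ 0.48765389 -0.21286164  0.021     ]
```

carry_out([
  [[-1, 0, -0.1, -0.5, 0], [-1, 0, -0.1, -0.5, 0], [-1, 0, 0, -0.5, 0], [-1, 0, 0, -0.4, 0], [-1, 0, 0, -0.2, 0], [-1, 0, 0, 0, 0]],
])

```text
clock: 22.2
position: [0.4823, -0.212, 0.0393]
ee_rot: [0.261, 0.697, 0.615, 0.261]
contact_force: [-0.6, -0.2, -5.0]
width: 0.0348
```

carry_out([
  [[-1, 0, 0, -0.2, 0], [-1, 0, 0, 0, 0]],
])

```text
clock: 22.4
position: [0.482, -0.2124, 0.0373]
ee_rot: [0.261, 0.698, 0.614, 0.261]
contact_force: [-0.1, -0.0, -4.4]
width: 0.035
```

carry_out([
  [[-1, 0, 0, -0.2, 0], [-1, 0, 0, 0, 0]],
])

```text
clock: 22.6
position: [0.4818, -0.2125, 0.0351]
ee_rot: [0.261, 0.698, 0.614, 0.261]
contact_force: [-0.4, -0.0, -4.9]
width: 0.0353
```

carry_out([
  [[-1, 0, 0, -0.15, 0], [-1, 0, 0, 0, 0]],
])

```text
clock: 22.8
position: [0.4822, -0.2126, 0.0343]
ee_rot: [0.261, 0.698, 0.614, 0.261]
contact_force: [-1.8, 0.8, 0.7]
width: 0.0353
```

carry_out([
  [[-1, 0, 0, -0.07, 0], [-1, 0, 0, 0, 0]],
], force=20)

```text
clock: 23.0
position: [0.4823, -0.2126, 0.0342]
ee_rot: [0.262, 0.697, 0.614, 0.261]
contact_force: [-5.9, 0.6, 8.1]
width: 0.0351
```

carry_out([
  [[0.1, 0, 0, 0, 0], [0.1, 0, 0, 0, 0], [0.1, 0, 0, 0, 0], [0.1, 0, 0, 0, 0]],
])

```text
clock: 23.4
position: [0.4822, -0.2126, 0.0333]
ee_rot: [0.261, 0.697, 0.614, 0.261]
contact_force: [-0.2, -0.8, 0.3]
width: 0.0468
```

```bash
python3 -c "
from h import *
import pickle
st()
p=cams.get_image('wrist');p['fish']=1;pickle.dump(p,open('W13.pkl','wb'));save(p,'w13.png',(100,80,412,384),2)
p=cams.get_image('top');pickle.dump(p,open('T13.pkl','wb'));save(p,'t13.png',(260,160,340,240),8)"
```

```text
t 23.4 q [-0.9317  0.3874  2.4729  1.9747  0.6058  2.0153] p [ 0.4822 -0.2126  0.0333] r 0.527 z [ 0.6846 -0.0434 -0.7277] x [0.109 0.993 0.043] F [-0.2 -0.8  0.3] w 0.0468
```

View pics/w13.png

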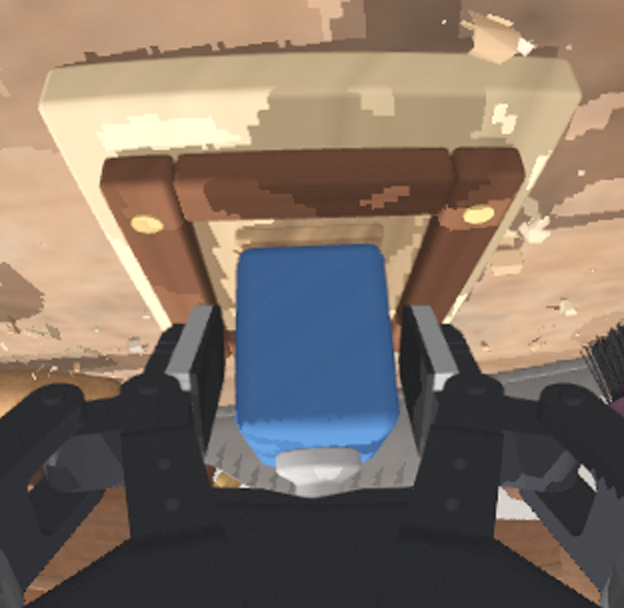

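View pics/t13.png

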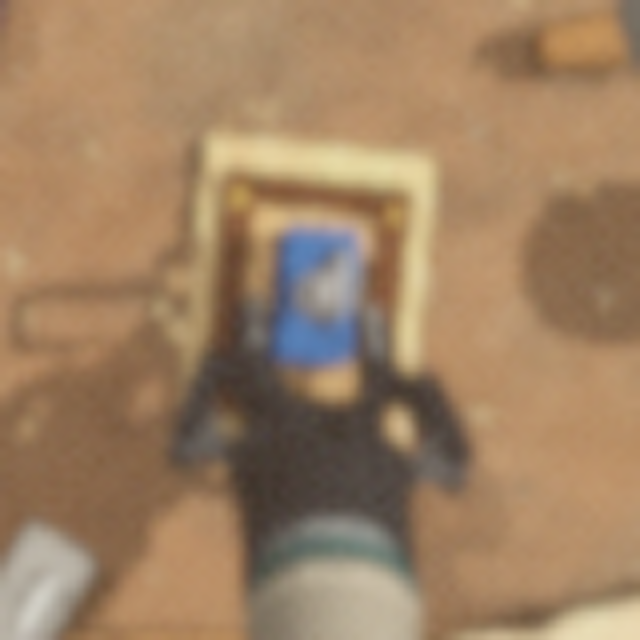

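carry_out([
  [[0.4, -0.4, 0.05, 0.4, 0], [0.4, -0.7, 0.05, 0.7, 0], [0.4, -1.0, 0.1, 1.0, 0], [0.4, -1.4, 0.1, 1.4, 0], [0.4, -1.5, 0.1, 1.5, 0], [0.4, -1.5, 0.1, 1.5, 0], [0.4, -1.5, 0.1, 1.5, 0], [0.4, 0, 0, 0, 0]],
])

```text
clock: 24.3
position: [0.401, -0.2069, 0.1145]
ee_rot: [0.262, 0.697, 0.614, 0.26]
contact_force: [0.4, 0.3, -0.3]
width: 0.0596
```

```bash
python3 -c "
from h import *
import pickle
st()
p=cams.get_image('wrist');p['fish']=1;pickle.dump(p,open('W14.pkl','wb'));save(p,'w14.png',s=1.5)
p=cams.get_image('top');pickle.dump(p,open('T14.pkl','wb'));save(p,'t14.png',(140,130,350,260),3.8)
p=cams.get_image('scene');pickle.dump(p,open('S14.pkl','wb'));save(p,'s14.png',(190,130,350,290),4)"
```

```text
t 24.3 q [-1.1872  0.0815  2.4771  1.3324  0.6885  2.5224] p [ 0.401  -0.2069  0.1145] r 0.4512 z [ 0.6847 -0.047  -0.7273] x [0.11  0.993 0.04 ] F [ 0.4  0.3 -0.3] w 0.0596
```

View pics/w14.png

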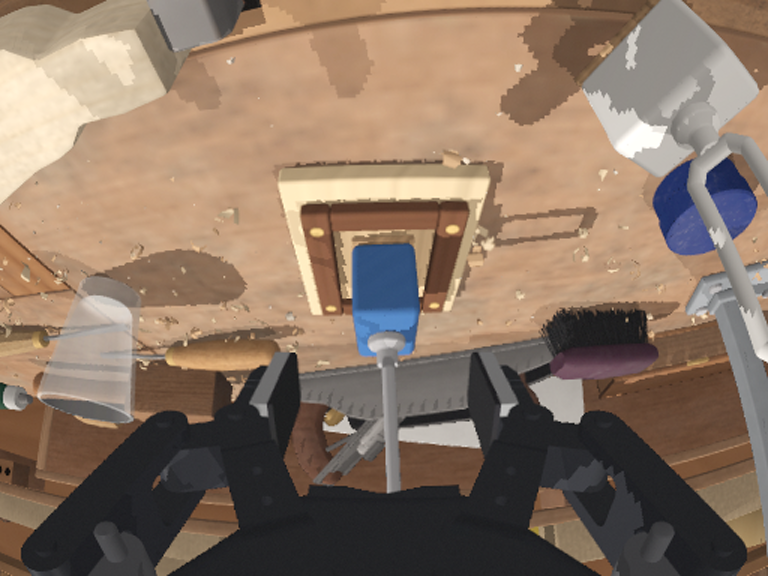

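View pics/t14.png

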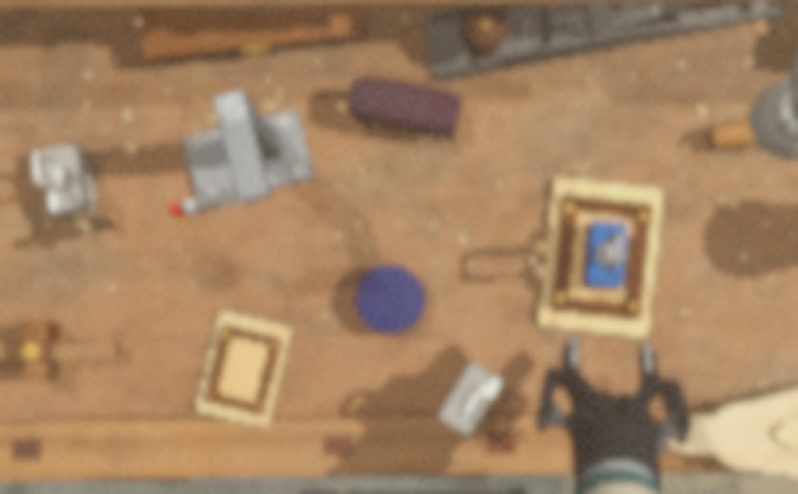

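View pics/s14.png

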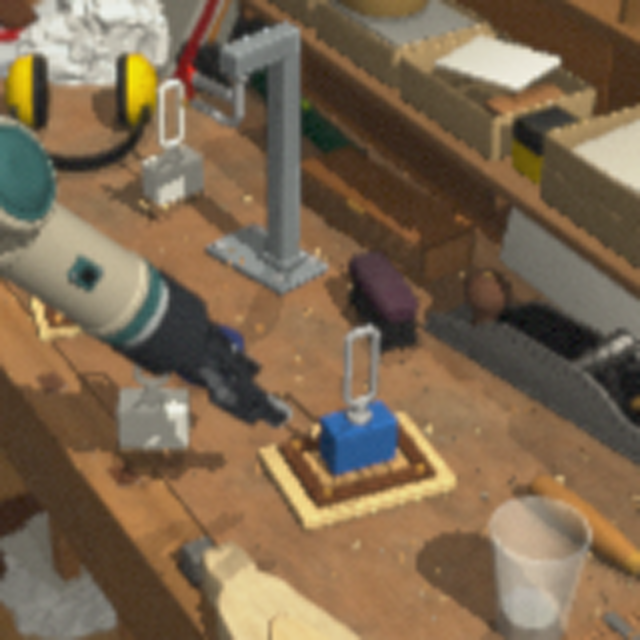

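```bash
python3 -c "
from h import *
print(manip.sign_off()); st()"
```

```text
the job is handed in; nothing more can be done
None
the job is handed in; nothing more can be done
```

The weight is off the hook and standing upright inside the fence of the larger jig. I handed the job in at about 24.5 s of the 45 s allowed; the hand-in gives no verdict.

**How it was done**
- **Lean:** The move rows can't tilt the gripper. I pushed it repeatedly against the arm's reach limit until it leaned about 43°, then turned and brought it in to the stand.
- **Hook:** I gripped the blue block across its width at 70 N and slid the loop about 54 mm along the hook, which opened the red keeper. I then lifted it to about 43 mm above its hanging height and passed it over the keeper and off the hook.
- **Jig:** I lowered the weight until the wrist force showed contact, cut the grip to 20 N, released it and backed away along the tool axis.

**Last checks**
- **Weight:** The top, scene and wrist pictures show it upright and well clear of the fence all round. Just before the final lowering, its centre measured about 2 mm from the jig's.
- **Surroundings:** The keeper has sprung shut and the stand looks untouched. The brush, tin, tumbler and both white weights look unmoved in the pictures. I did not check the marking gauge separately. The wrist force was near zero.

**Checks that disagreed or came close**
- **Wrist force:** During an early test at full reach the sensor read about 76 N. I think this was the arm stopping at its joint limit, not a contact, and it was under 120 N.
- **Joint range:** Joint 6 read 2.701 rad once while carrying the weight, against a limit of 2.70. That difference is within what the sensor's noise looked like, but I can't rule out that it counts as over.
- **Grip tilt:** The jaws were about 2.5° off level, so one edge of the sole touched first before it settled flat.
- **Position fits:** The first wrist-camera fits of the hanging weight differed by a few centimetres. Fitting both views together, allowing for the block's rounded edges, put the sole at 60 mm, against the 61 mm given.

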